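Fetch the pressing weight from behind the thread and bottles

TASK

The brass pressing weight is hemmed in on the wooden stand by the dressing bottle, the square tin and the thread cone: first stand all three upright in the steel side tray, leaving the weight where it is meanwhile. Then set the weight down gently, centred on the freshly glued rubber heel, and only after that stand the bottle, the tin and the cone back in the middle of the very pads they came from. Never drop the weight and tip nothing over; leave everything standing free.

Things in the scene. Friction and masses are not known exactly. Their poses are not given: they have to be found in the camera images.
- bottle: closed round dressing bottle, dark brown: body 40 mm diameter straight up to 100 mm height, sloping shoulder, black cap 24 mm diameter, 130 mm high in all, about 160 g; origin at the centre of its underside, z up. Starts on round_pad.
- tin: closed square aluminium tin: 40 x 40 mm body, 116 mm high, with a dark screw cap 22 mm diameter to 131 mm, about 200 g; origin at the centre of its underside, x and y along its sides, z up. Starts on square_pad, sides nearly parallel to the pad's.
- cone: cone of brown thread: black base disc 48 mm diameter and 8 mm thick, wound thread tapering from 42 mm at 8 mm to 26 mm diameter at 106 mm height, bare cardboard core 22 mm diameter from there to 140 mm, the straight part to grip; about 130 g; origin at the centre of its underside, z up. Starts on hex_pad.
- weight: brass pressing weight, about 0.56 kg: disc 52 mm diameter, 30 mm high, thin neck, then a straight knob 24 mm diameter from 36 to 60 mm height; origin at the centre of its underside, z up. Starts on the wooden stand (board top 18 mm above the table), 58 mm from the middle of each pad (one in front, one on each flank); 65 mm behind it is a low lip, 34 mm above the table.
- round_pad: round cork pad, 56 mm diameter, 3 mm thick, fixed on the wooden stand (board top 18 mm above the table); origin at the centre of its underside, top 3 mm above it. The bottle's place.
- square_pad: square cork pad, 56 x 56 mm, 3 mm thick, fixed on the wooden stand (board top 18 mm above the table); origin at the centre of its underside, x and y along its sides. The tin's place.
- hex_pad: six-sided cork pad, 54 mm across flats, 3 mm thick, fixed on the wooden stand (board top 18 mm above the table); origin at the centre of its underside. The cone's place.
- tray: empty steel side tray, fixed to the table: 290 mm along its x, 140 mm along its y, floor 4 mm thick, rim 4 mm wide and 14 mm high; origin at the centre of its underside. On the left or the right of the stand; the three things fit in a row along its x, 85 mm apart.
- heel: black D-shaped rubber heel, 67 x 64 mm, 22 mm thick, on a plywood board 150 x 120 x 12 mm, all fixed; origin under the middle of the heel at the board's underside, heel top 34 mm above it. On the other side of the stand from the tray.
Mind the look-alikes: they are no part of the job. What is shaped like the cone but purple or red is not meant.

How it is judged (in metres and radians):
On the way, in this order (a step that is already met when the one before it is completed fails the run):
1. the bottle, the tin and the cone all stand upright and released in the side tray, the weight still in its place (within 25 mm) (x of bottle in the frame of tray between -0.135 and 0.135 m and y of bottle in the frame of tray between -0.06 and 0.06 m and z of bottle in the frame of tray between 0 and 0.012 m and angle between each of bottle, tin, cone's own z axis and vertical below 0.12 rad and linear speed of each of bottle, tin, cone below 0.03 m/s and contact force between each of bottle, tin, cone and the fingers below 0.2 N and x of tin in the frame of tray between -0.135 and 0.135 m and y of tin in the frame of tray between -0.06 and 0.06 m and z of tin in the frame of tray between 0 and 0.012 m and x of cone in the frame of tray between -0.135 and 0.135 m and y of cone in the frame of tray between -0.06 and 0.06 m and z of cone in the frame of tray between 0 and 0.012 m and distance of weight from where it was at the start of the episode below 0.025 m), for 0.2 s.
2. the weight rests released on the heel, while the other three still stand in the tray (horizontal distance between weight and heel below 0.012 m and z of weight in the frame of heel between 0.029 and 0.04 m and angle between each of weight, bottle, tin, cone's own z axis and vertical below 0.12 rad and linear speed of each of weight, bottle, tin, cone below 0.03 m/s and contact force between each of weight, bottle, tin, cone and the fingers below 0.2 N and x of bottle in the frame of tray between -0.135 and 0.135 m and y of bottle in the frame of tray between -0.06 and 0.06 m and z of bottle in the frame of tray between 0 and 0.012 m and x of tin in the frame of tray between -0.135 and 0.135 m and y of tin in the frame of tray between -0.06 and 0.06 m and z of tin in the frame of tray between 0 and 0.012 m and x of cone in the frame of tray between -0.135 and 0.135 m and y of cone in the frame of tray between -0.06 and 0.06 m and z of cone in the frame of tray between 0 and 0.012 m), for 0.2 s.
At the end, for the whole second after the job is handed in: The weight stands released on the heel, its middle within 12 mm of the heel's; bottle, tin and cone each stand upright (within 7 degrees), released and at rest on the round, the square and the six-sided pad, each within 12 mm of its pad's middle (horizontal distance between weight and heel below 0.012 m and z of weight in the frame of heel between 0.029 and 0.04 m and angle between each of weight, bottle, tin, cone's own z axis and vertical below 0.12 rad and linear speed of each of weight, bottle, tin, cone below 0.03 m/s and contact force between each of weight, bottle, tin, cone and the fingers below 0.2 N and horizontal distance between bottle and round_pad below 0.012 m and z of bottle in the frame of round_pad between -0.002 and 0.01 m and horizontal distance between tin and square_pad below 0.012 m and z of tin in the frame of square_pad between -0.002 and 0.01 m and horizontal distance between cone and hex_pad below 0.012 m and z of cone in the frame of hex_pad between -0.002 and 0.01 m); the robot touches nothing.
It fails at once if the weight is dropped (falls free faster than 0.6 m/s, about 18 mm of fall) (contact force between weight and the fingers below 0.1 N and linear speed of weight above 0.6 m/s).
It fails at once if the bottle, the tin, the cone or the weight is tipped over (more than 50 degrees) (angle between any of bottle, tin, cone, weight's own z axis and vertical above 0.87 rad).
It also fails if it takes over 147 s, if anything falls off the work surface, if the arm or the gripper's body presses on something with over 40 N, if the wrist force passes 120 N, or if a joint passes its speed limit or range.

ROBOT

A 6-joint arm with a two-finger parallel gripper is mounted at the origin on the work surface. World frame = base frame: x ahead of the robot, y to its left, z up, the work surface at z = 0. Lengths are in m, angles in degrees, forces in N, time in s.
With the tool pointing down it reaches from about 0.35 to 0.875 m from the base axis. Payload 4.2 kg.
Tool frame: the origin (TCP) lies midway between the tips of the shut fingers; the grasp point (between the pads) lies 19 mm behind it (r.pinch_z is the distance from the TCP to the grasp point, in m); z points along the fingers, y is the line along which they close (so a half turn about z gives the same grasp; the last joint's range is limited). The gripper opens to 87 mm and grips with 3 to 60 N. Pads are 19 mm wide; open, the fingers measure 117 mm over their backs; the gripper's body (75 mm by 190 mm) begins 51 mm behind the grasp point.
Start: joints at [14.817, 22.042, 0.453, 0, -68.411, -14.817], TCP at [0.625, 0, 0.223] pointing down, gripper open.
Joint ranges: [-179.83, 179.83], [-69.29, 118.12], [-61.27, 80.66], [-181.25, 117.63], [-171.15, -9.14], [-177.46, 177.46]. Speed limits (degrees/s): [159.86, 159.86, 180, 180, 180, 180].

INTERFACE

Orientations are given as a 3x3 rotation matrix whose columns are the frame's x, y, z axes.
In Python, from station import r, imaging, models gives the robot as it stands. The module is installed in compiled form; this text tells all that it offers.
- The arm moves only by the tool apply_moves, never from a script. Its argument "moves" is a list of rows, each a list of 2 entries, a list of its own where there are three numbers: the shift along the tool's x, y, z in m, then the turn about the tool's z in degrees. A call has 1 to 5 rows; each row shifts and turns the commanded pose from where the row before left it, along the tool's axes as they then stand; what a row does not reach is not made up. A row lasts 1/12 s, in which the tool goes at most 41.7 mm and 7.16 degrees, less where a joint would pass 70% of its speed; a pose out of reach is approached as far as the arm can. A call is refused whole if a number of a shift passes 0.0417 or a number of a turn 7.16, either way. A call with a gripper value outside its range is refused whole. "hand" is the finger opening in m, from 0 to 0.087, set as the call begins (left out, the last holds). The fingers move at their own pace and stop on an object; the grip force is fixed at half the most. Time passes only in rows, so rows that do not move let the fingers close. It gives the time, the measured TCP pose, the force, the opening and the grip force at its end, in the units of the state.
- r.sense(): the state, without advancing time (a new reading comes with each control period).
- imaging.capture(name): name is "scene" or "side" or "wrist"; returns a dict with "frame" (384x512x3 uint8, blue, green, red), "intrinsics" (3x3 intrinsics, pixels), "eye" and "orientation" of the camera in the world. Camera axes: x right, y down, z forward; pixel columns grow to the right and rows downward; lengths in m; the calibration is good to about 2 mm. A picture is of the moment at which its call begins. There is no depth.
- r.finish_job(): hands the job in; it is judged then, once.
Trained networks look in a picture, given as the dict that the camera call returned (one of the last four; its "shot" number tells which), for a name from the list of things; names that differ only in an ending like _2 or _b are one class to them, and where a whole thing is asked for, a point or a joint stands for the part that bears it (a point fixed in the world has none). Each returns a list of dicts, best first, with "confidence" (0 to 1); they miss things now and then, are a little off and sometimes report something else, mostly with a low value. They report only what shows in the picture. A call takes as long as a camera call. They do not tell look-alikes from the thing itself.
- models.cut_out(picture, target): "region" (384x512 bool, what is visible of it) and "extent" ([left, top, width, height] as shares, 0 to 1, of the picture: columns of its width, rows of its height, round what is visible of it).
- models.place_of(picture, target): "at" ([column, row] as shares, 0 to 1, of the picture: columns of its width, rows of its height: a listed point, or the origin of a listed thing).
The state is a dict: "time_s": time; "joints": joint angles; "joint_velocities": joint speeds; "effort": joint torques, N m; "tcp_pos": TCP position; "ee_rot": TCP orientation; "wrist_force": force on the tool from outside, world axes, zero at the start; "moment": the same for the moment, N m; "gripper_width": opening from 0.0 (shut) to 1.0 (fully open); "gripper_force": force on a finger pad.
Only numpy, scipy, OpenCV 4.12 (cv2) and the standard library are available. Lean on these libraries where they do the work, as an engineer would, in place of code of your own. Each camera call takes 0.05 s, during which the arm holds its last target. There are 200 camera calls.

## Working session

There is one attempt and no reset: what is moved stays moved. The work goes in short steps, Python scripts to look and compute and a tool call to move; the robot and the scene stay as the last step left them, time stands still between calls to the robot, and variables do not carry over. Pictures are saved under pics/ and viewed, at most 14 in all, crops included, and the job is handed in when it is done.

Besides the shell and the picture viewer there is one more tool, called after "Request:" as name(argument=value, ...) on one line, values as JSON. apply_moves: Moves the arm, as the interface text tells. Its arguments: {"type":"object","properties":{"moves":{"type":"array"},"hand":{"type":"number"}},"required":["moves"]}

```bash
mkdir -p pics; cat > h.py <<'E'
import numpy as np, cv2
from station import r, imaging, models
def ray(p,u,v):
    K=np.array(p["intrinsics"]);R=np.array(p["orientation"]);e=np.array(p["eye"])
    d=R@np.linalg.solve(K,[u,v,1]);return e,d
def onz(p,u,v,z):
    e,d=ray(p,u,v);return e+d*(z-e[2])/d[2]
def proj(p,X):
    K=np.array(p["intrinsics"]);R=np.array(p["orientation"]);e=np.array(p["eye"])
    q=K@(R.T@(np.array(X)-e));return q[:2]/q[2]
E
python3 - <<'E'
from h import *
s=r.sense();print(s["time_s"],s["tcp_pos"],np.round(s["ee_rot"],3).tolist(),r.pinch_z)
Z=dict(bottle=.021,tin=.021,cone=.021,weight=.018,round_pad=.018,square_pad=.018,hex_pad=.018,tray=0,heel=0)
for n in ["scene","side"]:
    p=imaging.capture(n);cv2.imwrite(f"pics/{n}0.png",p["frame"]);print(n,np.round(p["eye"],3))
    for t,z in Z.items():
        for d in models.place_of(p,t)[:4]:
            u,v=d["at"][0]*512,d["at"][1]*384
            print(t,round(d["confidence"],2),round(u),round(v),np.round(onz(p,u,v,z)[:2],4))
E
```

```text
0.0 [6.24386635e-01 3.01129961e-05 2.21448638e-01] [[-0.0, -1.0, -0.002], [-1.0, 0.0, -0.0], [0.0, 0.002, -1.0]] 0.0187
scene [1.233 0.387 0.878]
bottle 0.82 246 185 [ 0.5673 -0.0065]
tin 0.63 216 196 [ 0.6379 -0.0531]
tin 0.62 248 186 [ 5.656e-01 -2.000e-04]
cone 0.73 256 208 [0.6199 0.0548]
cone 0.63 305 173 [0.4489 0.1058]
cone 0.6 243 263 [0.7722 0.1093]
weight 0.68 238 200 [0.618  0.0012]
round_pad 0.35 250 186 [0.5598 0.0036]
square_pad 0.69 247 186 [ 0.5646 -0.0039]
square_pad 0.68 216 194 [ 0.6285 -0.0579]
hex_pad 0.47 258 212 [0.6252 0.0636]
tray 0.6 354 216 [0.4997 0.2698]
heel 0.66 174 143 [ 0.516  -0.2801]
heel 0.59 250 188 [ 0.5528 -0.0012]
side [ 0.36  -0.431  0.68 ]
bottle 0.66 242 213 [ 0.5606 -0.0063]
tin 0.98 286 223 [ 0.6272 -0.0661]
cone 0.74 257 181 [0.6257 0.0563]
cone 0.68 167 203 [0.4309 0.0824]
weight 0.75 272 199 [0.6322 0.0014]
square_pad 0.63 280 224 [ 0.6155 -0.0616]
tray 0.65 166 143 [0.4902 0.2718]
tray 0.19 284 351 [ 0.5081 -0.2748]
heel 0.74 282 350 [ 0.5053 -0.2724]
```

```bash
python3 - <<'E'
import cv2,numpy as np
a=cv2.imread("pics/scene0.png");b=cv2.imread("pics/side0.png")
cv2.imwrite("pics/a1.png",cv2.resize(a[110:310,130:400],(800,593),interpolation=3))
cv2.imwrite("pics/b1.png",cv2.resize(b[90:384,90:400],None,fx=2,fy=2,interpolation=3))
E
```

```text
(no output)
```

View pics/a1.png

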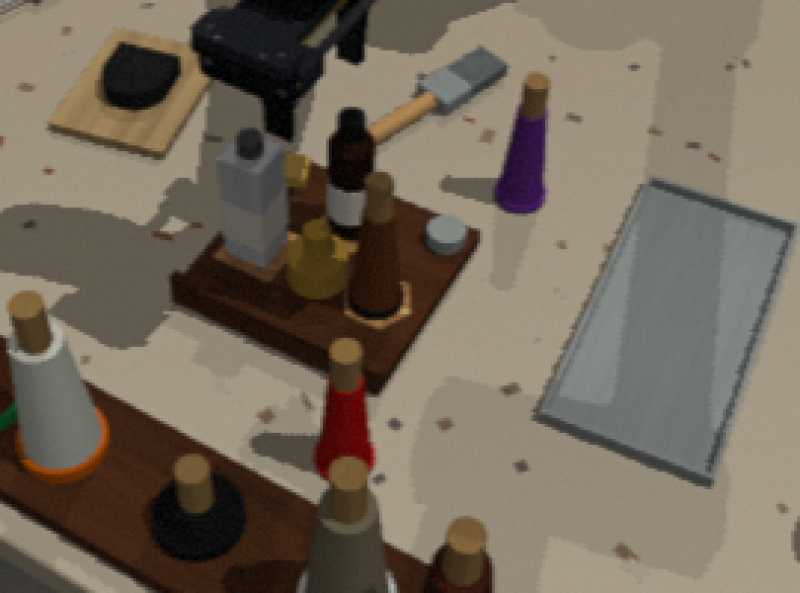

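View pics/b1.png

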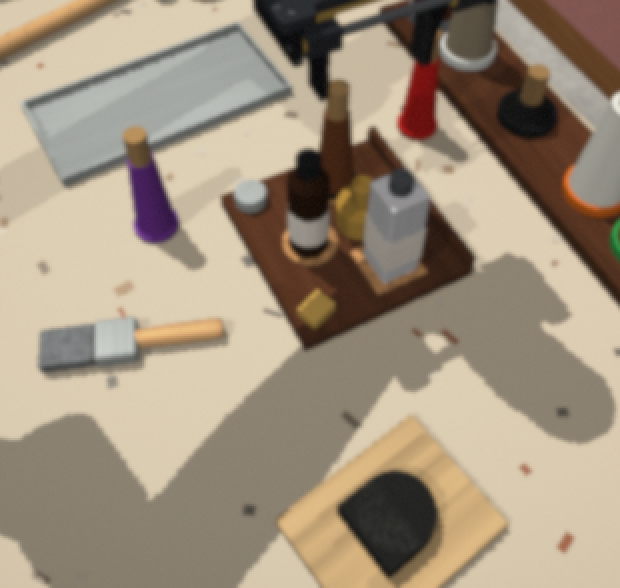

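Brown cone candidates (full-frame scene pixels): brown (256,208) on the hex pad, purple (305,173), red (243,263), and rack cones along the bottom. I choose the brown one. Bottle (246,185), tin (216,196), weight (238,200), tray (354,216), heel (174,143). Next comes the wrist view and a silhouette fit.

```bash
cat >> h.py <<'E'
from scipy.optimize import minimize
PROF=dict(bottle=[(20,0),(20,100),(12,112),(12,130)],cone=[(24,0),(24,8),(21,8),(13,106),(11,106),(11,140)],
 weight=[(26,0),(26,30),(8,30),(8,36),(12,36),(12,60)],tin=[(20,0),(20,116),(11,116),(11,131)])
def sil(p,n,x,y,z0,yaw=0,S=4):
    m=np.zeros((384*S,512*S),np.uint8);pr=PROF[n];a=np.linspace(0,2*np.pi,48,endpoint=False)
    def ring(i):
        R,h=pr[i]
        if n=="tin" and i<2:
            c,s=np.cos(yaw),np.sin(yaw);q=np.array([(1,1),(-1,1),(-1,-1),(1,-1)])*R/1e3;q=q@np.array([[c,s],[-s,c]])
        else: q=np.stack([np.cos(a),np.sin(a)],1)*R/1e3
        return [proj(p,[x+u,y+v,z0+h/1e3]) for u,v in q]
    for i in range(len(pr)-1):
        if pr[i][1]==pr[i+1][1]: continue
        P=np.array(ring(i)+ring(i+1))*S
        cv2.fillConvexPoly(m,cv2.convexHull(P.round().astype(np.int32)),1)
    return cv2.resize(m.astype(np.float32),(512,384),interpolation=cv2.INTER_AREA)
def best(p,t,near):
    L=models.cut_out(p,t);o=[]
    for d in L:
        e=d["extent"];u,v=(e[0]+e[2]/2)*512,(e[1]+e[3]/2)*384
        o.append((np.hypot(u-near[0],v-near[1])-20*d["confidence"],d))
    return min(o,key=lambda k:k[0])[1] if o else None
E
python3 - <<'E'
from h import *
p=imaging.capture("wrist");cv2.imwrite("pics/w0.png",p["frame"]);print(np.round(p["eye"],3),np.round(p["orientation"],2).tolist())
P=[imaging.capture("scene"),imaging.capture("side"),p]
G=dict(bottle=(.562,-.006,.021),tin=(.63,-.06,.021),cone=(.622,.056,.021),weight=(.625,.001,.018))
M={}
for i,q in enumerate(P):
    for n,(x,y,z) in G.items():
        d=best(q,n,proj(q,[x,y,z+.06]))
        if d is not None: M[i,n]=d["region"]; print(i,n,round(d["confidence"],2),np.round(np.array(d["extent"])*[512,384,512,384]),proj(q,[x,y,z+.06]).round())
for n,(x,y,z) in G.items():
  for cams in [(0,),(1,),(2,),(0,1,2)]:
    def f(v):
        c=0
        for i in cams:
            if (i,n) not in M: continue
            m=M[i,n].astype(float);s=sil(P[i],n,v[0],v[1],z,v[2] if n=="tin" else 0)
            occ=np.zeros_like(m,bool)
            for k in G:
                if k!=n and (i,k) in M: occ|=M[i,k]
            ok=~occ;c+=np.abs(s-m)[ok].sum()/m.sum()
        return c
    s0=np.array([[x,y,0.08],[x+.012,y,.08],[x,y+.012,.08],[x,y,.25]])
    o=minimize(f,[x,y,.08],method="Nelder-Mead",options=dict(initial_simplex=s0,maxfev=90))
    print(n,cams,o.x.round(4),round(o.fun,3))
E
```

```text
[ 0.626 -0.083  0.384] [[-1.0, -0.0, 0.0], [0.0, 0.95, 0.3], [-0.0, 0.3, -0.95]]
0 bottle 0.92 [240. 147.  16.  44.] [247. 168.]
0 tin 0.66 [204. 154.  22.  45.] [214. 177.]
0 cone 0.71 [244. 168.  22.  49.] [256. 193.]
0 weight 0.58 [227. 180.  22.  30.] [236. 186.]
1 bottle 0.91 [230. 163.  26.  58.] [243. 194.]
1 tin 0.63 [273. 176.  32.  58.] [288. 202.]
1 cone 0.91 [251. 128.  16.  63.] [257. 162.]
1 weight 0.66 [258. 180.  20.  33.] [270. 181.]
2 bottle 0.68 [294. 145.  60.  71.] [324. 176.]
2 tin 0.8 [227.  97.  54.  58.] [253. 119.]
2 cone 0.66 [240. 197.  39.  84.] [262. 236.]
2 weight 0.62 [234. 148.  44.  51.] [259. 183.]
bottle (0,) [ 0.57    0.0016 -0.0303] 0.109
bottle (1,) [ 0.5645 -0.0054  0.0771] 0.04
bottle (2,) [ 0.5668 -0.0043  0.0427] 0.046
bottle (0, 1, 2) [ 0.5657 -0.0029  0.0613] 0.298
tin (0,) [ 0.6288 -0.0567  0.1174] 0.056
tin (1,) [ 0.6261 -0.0619  0.0255] 0.061
tin (2,) [ 0.6291 -0.0603  0.0328] 0.047
tin (0, 1, 2) [ 0.6288 -0.0595  0.0258] 0.246
cone (0,) [0.6246 0.0588 0.0902] 0.064
cone (1,) [0.6226 0.053  0.1212] 0.08
cone (2,) [0.6259 0.0502 0.0241] 0.116
cone (0, 1, 2) [0.6257 0.0581 0.188 ] 0.36
weight (0,) [0.6278 0.0036 0.0798] 0.094
weight (1,) [ 0.6261 -0.0014  0.1657] 0.04
weight (2,) [6.285e-01 4.000e-04 1.616e-01] 0.041
weight (0, 1, 2) [0.6275 0.0017 0.0984] 0.276
```

View pics/w0.png

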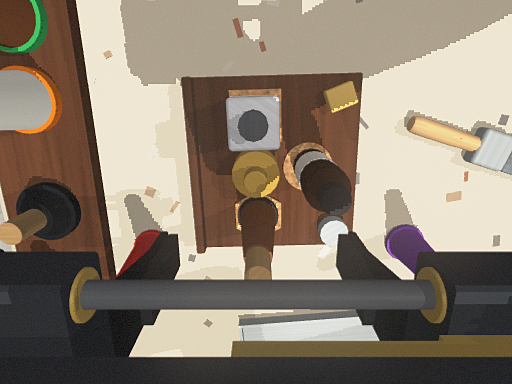

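The wrist view shows the tin at (253,122), weight (256,175), bottle (322,178) and brown cone (260,235), with no look-alike among them. The fits agree across views. Next I measure the tray and heel.

```bash
python3 - <<'E'
from h import *
P=[imaging.capture("scene"),imaging.capture("side")]
for q in P:
  for n,z in (("tray",.012),("heel",.034)):
    for d in models.cut_out(q,n)[:2]:
        c,_=cv2.findContours(d["region"].astype(np.uint8),0,2);c=max(c,key=cv2.contourArea)[:,0]
        w=np.array([onz(q,u,v,z)[:2] for u,v in c],np.float32)
        print(n,round(d["confidence"],2),c.mean(0).round(),[np.round(k,4).tolist() if not np.isscalar(k) else round(k,1) for k in cv2.minAreaRect(w*1000)])
E
```

```text
tray 0.63 [355. 221.] [[503.5895, 280.2413], [300.7249, 140.0866], 4.7]
heel 0.9 [176. 142.] [[531.655, -254.914], [154.7926, 120.5977], 10.9]
tray 0.77 [159. 144.] [[499.3076, 271.4787], [291.1468, 154.5195], 5.5]
tray 0.4 [257. 160.] [[660.6279, 125.3399], [181.0428, 38.7133], 65.3]
heel 0.87 [274. 343.] [[502.2993, -283.3788], [147.6302, 119.3711], 11.6]
```

Request:
apply_moves(moves=[[[-0.028, 0, 0], 0], [[-0.028, 0, 0], 0], [[0, 0, 0.03], 0], [[0, 0, 0.01], 0], [[0, 0, 0], 0]], hand=0.06)

```text
time_s: 2.47
tcp_pos: [0.6226, 0.0557, 0.1789]
ee_rot: [[-0.0, -1.0, -0.008], [-1.0, 0.0, -0.002], [0.002, 0.008, -1.0]]
wrist_force: [0.4, 1.0, 0.5]
gripper_width: 0.731
gripper_force: 0.0
```

```bash
python3 - <<'E'
from h import *
s=r.sense();print(s["tcp_pos"],s["gripper_width"])
p=imaging.capture("wrist");cv2.imwrite("pics/w1.png",p["frame"])
for n,R in (("side",0),):
  q=imaging.capture(n);cv2.imwrite("pics/s1.png",q["frame"][60:300,130:400])
E
python3 -c "
import cv2,numpy as np
a=cv2.imread('pics/w1.png');b=cv2.resize(cv2.imread('pics/s1.png'),(432,384))
cv2.imwrite('pics/c1.png',cv2.resize(np.hstack([a,b]),(800,325)))"
```

```text
[0.62260669 0.05570842 0.17892111] 0.7305671967857857
```

View pics/c1.png

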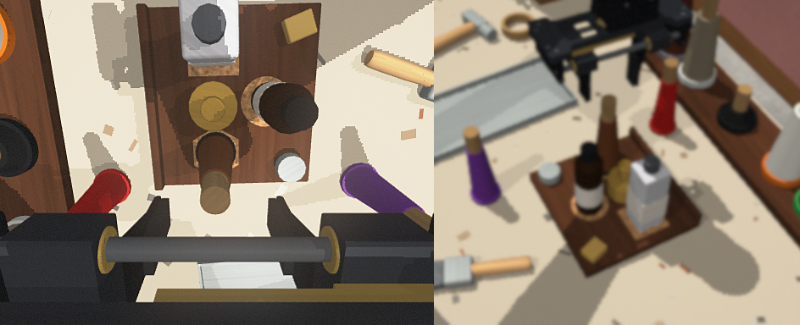

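The wrist view shows the core's top at about (252,215), centred between the fingertips, with the red and purple cones well outside the fingers. I'll measure the core top precisely.

```bash
python3 - <<'E'
from h import *
P=[imaging.capture("wrist"),imaging.capture("side"),imaging.capture("scene")]
x,y,z=.6245,.056,.021
for q in P:
    d=best(q,"cone",proj(q,[x,y,z+.07]))
    m=d["region"].astype(float);print(d["confidence"],np.round(np.array(d["extent"])*[512,384,512,384]))
    lo=proj(q,[x,y,z+.07])
    def f(v):
        s=sil(q,"cone",v[0],v[1],z);return np.abs(s-m).sum()/m.sum()
    o=minimize(f,[x,y],method="Nelder-Mead",options=dict(initial_simplex=[[x,y],[x+.01,y],[x,y+.01]],maxfev=70));print(o.x.round(4),o.fun)
    u,v=proj(q,[x,y,.161]);print("proj top",u.round(),v.round())
E
```

```text
0.66 [236. 155.  44.  93.]
[0.6258 0.0561] 0.03599476439790576
proj top 260.0 235.0
0.88 [251. 131.  17.  57.]
[0.6267 0.059 ] 0.32602739726027397
proj top 259.0 133.0
0.65 [246. 170.  20.  46.]
[0.6247 0.0588] 0.0808090490797546
proj top 257.0 170.0
```

Request:
apply_moves(moves=[[[0, -0.003, 0.015], 0], [[0, 0, 0.02], 0], [[0, 0, 0.019], 0], [[0, 0, 0], 0], [[0, 0, 0], 0]])

```text
time_s: 3.28
tcp_pos: [0.6277, 0.0557, 0.1282]
ee_rot: [[0.0, -1.0, -0.002], [-1.0, -0.0, -0.001], [0.001, 0.002, -1.0]]
wrist_force: [0.4, 0.7, 1.0]
gripper_width: 0.692
gripper_force: 0.0
```

Request:
apply_moves(moves=[[[0, 0, 0], 0], [[0, 0, 0], 0], [[0, 0, 0], 0], [[0, 0, 0], 0], [[0, 0, 0], 0]], hand=0)

```text
time_s: 3.7
tcp_pos: [0.6282, 0.0561, 0.1293]
ee_rot: [[0.0, -1.0, 0.001], [-1.0, -0.0, 0.0], [-0.0, -0.001, -1.0]]
wrist_force: [-0.7, -0.4, 0.3]
gripper_width: 0.396
gripper_force: 0.0
```

Request:
apply_moves(moves=[[[0, 0, 0], 0], [[0, 0, 0], 0], [[0, 0, 0], 0], [[0, 0, -0.005], 0], [[0, 0, 0], 0]])

```text
time_s: 4.12
tcp_pos: [0.6284, 0.0561, 0.1342]
ee_rot: [[0.0, -1.0, 0.001], [-1.0, -0.0, 0.0], [-0.0, -0.001, -1.0]]
wrist_force: [-0.1, 0.0, -0.3]
gripper_width: 0.244
gripper_force: 29.9
```

Request:
apply_moves(moves=[[[0, 0, -0.02], 0], [[0, 0, -0.035], 0], [[0, 0, -0.035], 0], [[0, 0, -0.035], 0], [[0, 0, -0.03], 0]])

```text
time_s: 4.53
tcp_pos: [0.6282, 0.056, 0.2913]
ee_rot: [[0.0, -1.0, 0.002], [-1.0, -0.0, 0.0], [-0.0, -0.002, -1.0]]
wrist_force: [1.0, -0.4, -1.8]
gripper_width: 0.244
gripper_force: 29.9
```

Request:
apply_moves(moves=[[[-0.015, 0.003, 0], 0], [[-0.025, 0.005, 0], 0], [[-0.025, 0.005, 0], 0], [[-0.03, 0.005, 0], 0], [[-0.03, 0.005, 0], 0]])

```text
time_s: 4.95
tcp_pos: [0.6044, 0.182, 0.2883]
ee_rot: [[-0.001, -1.0, -0.0], [-1.0, 0.001, 0.0], [-0.0, 0.0, -1.0]]
wrist_force: [0.8, 0.0, -1.2]
gripper_width: 0.243
gripper_force: 29.9
```

Request:
apply_moves(moves=[[[-0.03, 0.005, 0], 0], [[-0.03, 0.005, 0], 0], [[-0.025, 0.005, 0], 0], [[-0.015, 0.005, 0], 0], [[0, 0, 0], 0]])

```text
time_s: 5.37
tcp_pos: [0.5838, 0.2839, 0.2877]
ee_rot: [[0.003, -1.0, -0.001], [-1.0, -0.003, 0.0], [-0.0, 0.001, -1.0]]
wrist_force: [-0.7, 0.0, -1.1]
gripper_width: 0.249
gripper_force: 29.9
```

Request:
apply_moves(moves=[[[0, 0, 0.03], 0], [[0, 0, 0.035], 0], [[0, 0, 0.035], 0], [[0, 0, 0.02], 0], [[0, 0, 0], 0]])

```text
time_s: 5.78
tcp_pos: [0.5819, 0.2782, 0.1624]
ee_rot: [[-0.002, -1.0, -0.01], [-1.0, 0.002, -0.006], [0.006, 0.01, -1.0]]
wrist_force: [-0.7, -0.9, -2.3]
gripper_width: 0.245
gripper_force: 29.9
```

```bash
python3 - <<'E'
from h import *
s=r.sense();print(s["time_s"],s["tcp_pos"],s["gripper_force"])
for n in("wrist","scene"):
  p=imaging.capture(n);cv2.imwrite(f"pics/{n}2.png",p["frame"])
  for d in models.cut_out(p,"tray")[:1]:
    c,_=cv2.findContours(d["region"].astype(np.uint8),0,2);c=max(c,key=cv2.contourArea)[:,0]
    w=np.array([onz(p,u,v,.012)[:2] for u,v in c],np.float32)*1000;print(cv2.minAreaRect(w),c.min(0),c.max(0))
E
python3 -c "
import cv2,numpy as np
a=cv2.imread('pics/wrist2.png');b=cv2.resize(cv2.imread('pics/scene2.png')[110:310,200:430],(441,384))
cv2.imwrite('pics/c2.png',cv2.resize(np.hstack([a,b]),(800,322)))"
```

```text
5.7833 [0.58189356 0.27817007 0.16242861] 29.878795032855123
((501.88671875, 277.0888671875), (291.87847900390625, 142.33209228515625), 4.887084007263184) [182  93] [493 255]
((505.1624450683594, 278.91082763671875), (300.3262634277344, 140.83978271484375), 5.421960353851318) [312 181] [398 273]
```

View pics/c2.png

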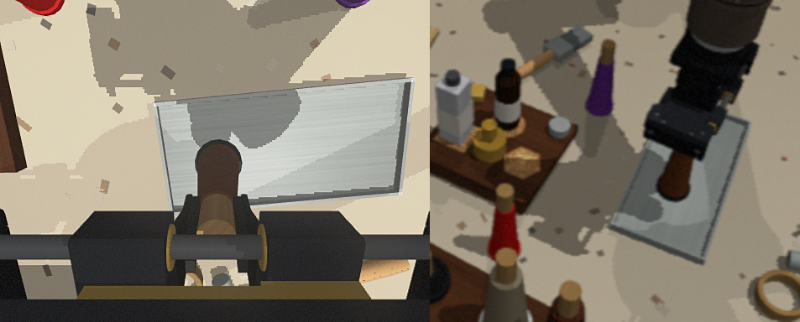

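The cone hangs upright over the left part of the tray, the tray corners match the fit (centre about (0.502, 0.277), yaw 5°).

Request:
apply_moves(moves=[[[-0.003, -0.004, 0.02], 0], [[0, 0, 0.02], 0], [[0, 0, 0.005], 0], [[0, 0, 0], 0], [[0, 0, 0], 0]])

```text
time_s: 6.4
tcp_pos: [0.5899, 0.2844, 0.1254]
ee_rot: [[0.0, -1.0, 0.003], [-1.0, -0.0, 0.001], [-0.001, -0.003, -1.0]]
wrist_force: [-0.5, 0.4, -1.7]
gripper_width: 0.251
gripper_force: 29.9
```

Request:
apply_moves(moves=[[[0, 0, 0.002], 0], [[0, 0, 0.002], 0], [[0, 0, 0], 0], [[0, 0, 0], 0]])

```text
time_s: 6.73
tcp_pos: [0.5891, 0.2841, 0.1201]
ee_rot: [[0.0, -1.0, 0.001], [-1.0, -0.0, 0.0], [-0.0, -0.001, -1.0]]
wrist_force: [0.9, -0.5, -0.7]
gripper_width: 0.242
gripper_force: 29.9
```

Request:
apply_moves(moves=[[[0, 0, 0.003], 0], [[0, 0, 0.002], 0], [[0, 0, 0.001], 0], [[0, 0, 0], 0]])

```text
time_s: 7.07
tcp_pos: [0.5887, 0.2839, 0.113]
ee_rot: [[-0.0, -1.0, -0.001], [-1.0, 0.0, -0.001], [0.001, 0.001, -1.0]]
wrist_force: [0.8, 0.4, -0.4]
gripper_width: 0.243
gripper_force: 29.9
```

Request:
apply_moves(moves=[[[0, 0, 0.001], 0], [[0, 0, 0.001], 0], [[0, 0, 0], 0], [[0, 0, 0], 0]])

```text
time_s: 7.4
tcp_pos: [0.5891, 0.2841, 0.1116]
ee_rot: [[0.0, -1.0, 0.0], [-1.0, -0.0, 0.0], [-0.0, -0.0, -1.0]]
wrist_force: [0.0, -0.2, -1.5]
gripper_width: 0.243
gripper_force: 29.9
```

Request:
apply_moves(moves=[[[0, 0, 0.001], 0], [[0, 0, 0], 0], [[0, 0, 0], 0]])

```text
time_s: 7.65
tcp_pos: [0.5893, 0.2842, 0.1116]
ee_rot: [[0.0, -1.0, 0.001], [-1.0, -0.0, 0.001], [-0.001, -0.001, -1.0]]
wrist_force: [-1.7, -0.7, 4.4]
gripper_width: 0.245
gripper_force: 29.9
```

Request:
apply_moves(moves=[[[0, 0, 0], 0], [[0, 0, 0], 0], [[0, 0, 0], 0], [[0, 0, 0], 0]], hand=0.06)

```text
time_s: 7.98
tcp_pos: [0.5894, 0.2842, 0.1107]
ee_rot: [[0.0, -1.0, 0.001], [-1.0, -0.0, 0.0], [-0.0, -0.001, -1.0]]
wrist_force: [0.6, -0.0, 1.8]
gripper_width: 0.464
gripper_force: 1.0
```

Request:
apply_moves(moves=[[[0, 0, -0.01], 0], [[0, 0, -0.03], 0], [[0, 0, -0.03], 0], [[0, 0, -0.03], 0], [[0, 0, -0.03], 0]])

```text
time_s: 8.4
tcp_pos: [0.5886, 0.2838, 0.2422]
ee_rot: [[-0.0, -1.0, -0.001], [-1.0, 0.0, -0.0], [0.0, 0.001, -1.0]]
wrist_force: [0.2, 0.5, -0.4]
gripper_width: 0.681
gripper_force: 0.0
```

Request:
apply_moves(moves=[[[0.03, -0.004, 0], 0], [[0.037, -0.004, 0], 0], [[0.037, -0.004, 0], 0], [[0.037, -0.004, 0], 0], [[0.037, -0.004, 0], 0]])

```text
time_s: 8.82
tcp_pos: [0.6086, 0.1045, 0.241]
ee_rot: [[0.001, -1.0, -0.0], [-1.0, -0.001, 0.0], [-0.0, 0.0, -1.0]]
wrist_force: [1.1, 0.6, -0.9]
gripper_width: 0.686
gripper_force: 0.0
```

Request:
apply_moves(moves=[[[0.037, -0.005, 0], 0.5], [[0.037, -0.005, 0], 0], [[0.037, -0.005, 0], 0], [[0, -0.004, 0], 0], [[0, 0, 0], 0]])

```text
time_s: 9.23
tcp_pos: [0.6276, -0.0071, 0.2406]
ee_rot: [[-0.012, -1.0, -0.0], [-1.0, 0.012, 0.0], [-0.0, 0.0, -1.0]]
wrist_force: [-0.2, -0.3, 0.1]
gripper_width: 0.688
gripper_force: 0.0
```

```bash
cat > look.py <<'E'
from h import *
import sys
n=sys.argv[1];x,y,z,yaw=map(float,sys.argv[2:6]);cams=sys.argv[6].split(",")
s=r.sense();print(s["time_s"],s["tcp_pos"].round(4) if hasattr(s["tcp_pos"],"round") else s["tcp_pos"])
for c in cams:
    q=imaging.capture(c);cv2.imwrite(f"pics/{c}_last.png",q["frame"])
    d=best(q,n,proj(q,[x,y,z+.06]))
    if d is None: print(c,"none");continue
    m=d["region"].astype(float)
    def f(v): return np.abs(sil(q,n,v[0],v[1],z,v[2])-m).sum()/m.sum()
    o=minimize(f,[x,y,yaw],method="Nelder-Mead",options=dict(initial_simplex=[[x,y,yaw],[x+.01,y,yaw],[x,y+.01,yaw],[x,y,yaw+.1]],maxfev=100))
    print(c,round(d["confidence"],2),o.x.round(4),round(o.fun,3))
E
python3 look.py tin .629 -.06 .021 .03 wrist,side; python3 look.py cone .589 .284 .004 0 scene,side
```

```text
9.2333 [ 0.6276 -0.0071  0.2406]
wrist 0.96 [ 0.6291 -0.0607  0.02  ] 0.057
side 0.73 [ 0.6261 -0.0614 -0.112 ] 0.106
9.4333 [ 0.6271 -0.0039  0.2405]
scene 0.64 [0.5884 0.2865 0.0086] 0.074
side 0.67 [0.5848 0.2812 0.0591] 0.065
```

Request:
apply_moves(moves=[[[0.028, -0.001, 0], -1], [[0.028, -0.001, 0], -1], [[0, 0, 0.03], 0], [[0, 0, 0.03], 0], [[0, 0, 0], 0]])

```text
time_s: 10.05
tcp_pos: [0.6252, -0.0609, 0.1742]
ee_rot: [[0.025, -1.0, -0.012], [-1.0, -0.025, 0.001], [-0.001, 0.012, -1.0]]
wrist_force: [-1.2, 0.5, -1.4]
gripper_width: 0.688
gripper_force: 0.0
```

Request:
apply_moves(moves=[[[0, 0, 0], 0], [[0, 0, 0], 0]])

```text
time_s: 10.22
tcp_pos: [0.6305, -0.0607, 0.1823]
ee_rot: [[0.028, -1.0, 0.003], [-1.0, -0.028, -0.001], [0.001, -0.002, -1.0]]
wrist_force: [-0.1, -0.8, 0.5]
gripper_width: 0.694
gripper_force: 0.0
```

Request:
apply_moves(moves=[[[0, 0, 0.02], 0], [[0, 0, 0.025], 0], [[0, 0, 0.02], 0], [[0, 0, 0.012], 0], [[0, 0, 0.002], 0]])

```text
time_s: 10.63
tcp_pos: [0.6292, -0.0606, 0.1011]
ee_rot: [[0.027, -1.0, -0.001], [-1.0, -0.027, -0.0], [0.0, 0.001, -1.0]]
wrist_force: [-0.3, 1.0, -0.2]
gripper_width: 0.692
gripper_force: 0.0
```

Request:
apply_moves(moves=[[[0, 0, 0], 0], [[0, 0, 0], 0], [[0, 0, 0], 0]])

```text
time_s: 10.88
tcp_pos: [0.6308, -0.0608, 0.1038]
ee_rot: [[0.027, -1.0, 0.004], [-1.0, -0.027, 0.0], [-0.0, -0.004, -1.0]]
wrist_force: [0.4, -0.0, 0.5]
gripper_width: 0.688
gripper_force: 0.0
```

Request:
apply_moves(moves=[[[0, 0, 0], 0], [[0, 0, 0], 0], [[0, 0, 0], 0], [[0, 0, 0], 0], [[0, 0, 0], 0]], hand=0)

```text
time_s: 11.3
tcp_pos: [0.6294, -0.0611, 0.1018]
ee_rot: [[0.026, -1.0, 0.0], [-1.0, -0.026, -0.0], [0.0, -0.0, -1.0]]
wrist_force: [-1.1, 0.4, 1.1]
gripper_width: 0.458
gripper_force: 29.9
```

Request:
apply_moves(moves=[[[0, 0, 0], 0], [[0, 0, 0], 0], [[0, 0, 0], 0]])

```text
time_s: 11.55
tcp_pos: [0.6294, -0.0611, 0.1018]
ee_rot: [[0.026, -1.0, 0.0], [-1.0, -0.026, -0.0], [0.0, -0.0, -1.0]]
wrist_force: [-0.8, 0.1, 2.2]
gripper_width: 0.456
gripper_force: 29.9
```

Request:
apply_moves(moves=[[[0, 0, -0.015], 0], [[0, 0, -0.035], 0], [[0, 0, -0.04], 0], [[0, 0, -0.04], 0], [[0, 0, -0.035], 0]])

```text
time_s: 11.97
tcp_pos: [0.6293, -0.0611, 0.2685]
ee_rot: [[0.026, -1.0, 0.001], [-1.0, -0.026, -0.0], [0.0, -0.001, -1.0]]
wrist_force: [1.4, 0.5, -1.6]
gripper_width: 0.455
gripper_force: 29.9
```

Request:
apply_moves(moves=[[[-0.015, 0.005, 0], 0], [[-0.025, 0.009, 0], 0], [[-0.035, 0.012, 0], 0], [[-0.035, 0.012, 0], 0], [[-0.035, 0.012, 0], 0]])

```text
time_s: 12.38
tcp_pos: [0.5744, 0.0836, 0.2656]
ee_rot: [[0.025, -1.0, -0.002], [-1.0, -0.025, 0.0], [-0.0, 0.002, -1.0]]
wrist_force: [0.6, 0.8, -1.8]
gripper_width: 0.457
gripper_force: 29.9
```

Request:
apply_moves(moves=[[[-0.035, 0.012, 0], 0], [[-0.035, 0.012, 0], 0], [[-0.035, 0.012, 0], 0], [[-0.035, 0.012, 0], 0], [[-0.03, 0.01, 0], 0]])

```text
time_s: 12.8
tcp_pos: [0.5116, 0.2529, 0.2658]
ee_rot: [[0.027, -1.0, -0.001], [-1.0, -0.027, -0.0], [-0.0, 0.001, -1.0]]
wrist_force: [-0.4, -0.3, -0.9]
gripper_width: 0.462
gripper_force: 29.9
```

Request:
apply_moves(moves=[[[-0.02, 0.007, 0], 0], [[-0.005, 0.003, 0], 0], [[0, 0, 0], 0], [[0, 0, 0], 0], [[0, 0, 0], 0]])

```text
time_s: 13.22
tcp_pos: [0.5027, 0.2746, 0.2663]
ee_rot: [[0.025, -1.0, -0.001], [-1.0, -0.025, -0.001], [0.001, 0.001, -1.0]]
wrist_force: [1.7, -0.3, -1.4]
gripper_width: 0.457
gripper_force: 29.9
```

Request:
apply_moves(moves=[[[0, 0, 0.025], 0], [[0, 0, 0.035], 0], [[0, 0, 0.035], 0], [[0, 0, 0.035], 0], [[0, 0, 0.025], 0]])

```text
time_s: 13.63
tcp_pos: [0.5018, 0.2732, 0.1086]
ee_rot: [[0.023, -1.0, -0.003], [-1.0, -0.023, -0.002], [0.002, 0.003, -1.0]]
wrist_force: [-0.2, 1.3, -1.9]
gripper_width: 0.457
gripper_force: 29.9
```

Request:
apply_moves(moves=[[[0, 0, 0.015], 0], [[0, 0, 0.005], 0], [[0, 0, 0], 0], [[0, 0, 0], 0], [[0, 0, 0], 0]])

```text
time_s: 14.05
tcp_pos: [0.5037, 0.2761, 0.0932]
ee_rot: [[0.026, -1.0, 0.003], [-1.0, -0.026, 0.002], [-0.002, -0.003, -1.0]]
wrist_force: [-0.5, 0.0, -1.7]
gripper_width: 0.456
gripper_force: 29.9
```

Request:
apply_moves(moves=[[[0, 0, 0.002], 0], [[0, 0, 0.001], 0], [[0, 0, 0], 0], [[0, 0, 0], 0], [[0, 0, 0], 0]])

```text
time_s: 14.47
tcp_pos: [0.5025, 0.2758, 0.0888]
ee_rot: [[0.026, -1.0, 0.0], [-1.0, -0.026, 0.0], [-0.0, -0.0, -1.0]]
wrist_force: [-0.1, 0.0, -1.6]
gripper_width: 0.46
gripper_force: 29.9
```

Request:
apply_moves(moves=[[[0, 0, 0.002], 0], [[0, 0, 0.001], 0], [[0, 0, 0], 0], [[0, 0, 0], 0], [[0, 0, 0], 0]])

```text
time_s: 14.88
tcp_pos: [0.5025, 0.2757, 0.0855]
ee_rot: [[0.026, -1.0, 0.0], [-1.0, -0.026, -0.0], [0.0, -0.0, -1.0]]
wrist_force: [-0.1, -0.6, -1.4]
gripper_width: 0.458
gripper_force: 29.9
```

Request:
apply_moves(moves=[[[0, 0, 0.001], 0], [[0, 0, 0], 0], [[0, 0, 0], 0], [[0, 0, 0], 0]])

```text
time_s: 15.22
tcp_pos: [0.5026, 0.2758, 0.0848]
ee_rot: [[0.026, -1.0, 0.0], [-1.0, -0.026, 0.0], [-0.0, -0.0, -1.0]]
wrist_force: [-0.6, -0.2, 0.9]
gripper_width: 0.457
gripper_force: 29.9
```

Request:
apply_moves(moves=[[[0, 0, 0], 0], [[0, 0, 0], 0], [[0, 0, 0], 0], [[0, 0, 0], 0]], hand=0.06)

```text
time_s: 15.55
tcp_pos: [0.5026, 0.2757, 0.0846]
ee_rot: [[0.026, -1.0, 0.0], [-1.0, -0.026, 0.0], [-0.0, -0.0, -1.0]]
wrist_force: [0.6, -0.0, -0.1]
gripper_width: 0.649
gripper_force: 0.0
```

Request:
apply_moves(moves=[[[0, 0, -0.01], 0], [[0, 0, -0.035], 0], [[0, 0, -0.04], 0], [[0, 0, -0.04], 0], [[0, 0, -0.015], 0]])

```text
time_s: 15.97
tcp_pos: [0.505, 0.277, 0.2322]
ee_rot: [[0.027, -1.0, 0.01], [-1.0, -0.027, 0.006], [-0.006, -0.01, -1.0]]
wrist_force: [-0.0, 0.2, 0.9]
gripper_width: 0.688
gripper_force: 0.0
```

Request:
apply_moves(moves=[[[0.025, -0.005, 0], 0], [[0.035, -0.007, 0], 0], [[0.035, -0.007, 0], 0], [[0.035, -0.007, 0], 0], [[0.035, -0.007, 0], 0]])

```text
time_s: 16.38
tcp_pos: [0.5398, 0.1102, 0.2257]
ee_rot: [[0.027, -1.0, 0.001], [-1.0, -0.027, 0.0], [-0.0, -0.001, -1.0]]
wrist_force: [0.9, -0.2, 0.3]
gripper_width: 0.686
gripper_force: 0.0
```

Request:
apply_moves(moves=[[[0.035, -0.007, 0], 0], [[0.03, -0.006, 0], 0], [[0, 0, 0], 0], [[0, 0, 0], 0], [[0, 0, 0], 0]])

```text
time_s: 16.8
tcp_pos: [0.5545, 0.047, 0.2251]
ee_rot: [[0.026, -1.0, 0.001], [-1.0, -0.026, 0.0], [-0.0, -0.001, -1.0]]
wrist_force: [-0.2, 1.0, 0.9]
gripper_width: 0.688
gripper_force: 0.0
```

```bash
python3 look.py bottle .566 -.0035 .021 0 wrist; python3 look.py tin .5026 .2758 .004 0.03 scene,side; python3 look.py weight .628 .001 .018 0 wrist,side
```

```text
16.8 [0.5545 0.047  0.2251]
wrist 0.55 [ 0.5661 -0.0039  0.0506] 0.037
16.9 [0.5544 0.0479 0.2249]
scene 0.88 [0.5006 0.2799 0.0823] 0.477
side 0.88 [0.4999 0.2724 0.0171] 0.097
17.1 [0.5544 0.0479 0.2246]
wrist 0.6 [0.6282 0.0011 0.0481] 0.037
side 0.91 [ 6.259e-01 -5.000e-04  8.300e-02] 0.104
```

Request:
apply_moves(moves=[[[0.026, -0.005, 0], 0], [[0.026, -0.005, 0], 0], [[0, 0, 0.02], 0], [[0, 0, 0.03], 0], [[0, 0, 0], 0]])

```text
time_s: 17.72
tcp_pos: [0.5621, -0.0055, 0.1692]
ee_rot: [[0.024, -1.0, -0.011], [-1.0, -0.024, -0.001], [0.0, 0.011, -1.0]]
wrist_force: [-0.9, -0.5, -1.3]
gripper_width: 0.693
gripper_force: 0.0
```

Request:
apply_moves(moves=[[[0, 0, 0], 0], [[0, 0, 0], 0], [[0, 0, 0], 0]])

```text
time_s: 17.97
tcp_pos: [0.5671, -0.0043, 0.1765]
ee_rot: [[0.027, -1.0, 0.003], [-1.0, -0.027, 0.0], [-0.0, -0.003, -1.0]]
wrist_force: [0.2, 0.3, 0.4]
gripper_width: 0.686
gripper_force: 0.0
```

Aligned to 1 mm; 85 mm down.

Request:
apply_moves(moves=[[[0, 0.001, 0.02], 0], [[0, 0, 0.025], 0], [[0, 0, 0.02], 0], [[0, 0, 0.015], 0], [[0, 0, 0.005], 0]])

```text
time_s: 18.38
tcp_pos: [0.5642, -0.0046, 0.0885]
ee_rot: [[0.026, -1.0, -0.002], [-1.0, -0.026, -0.0], [0.0, 0.002, -1.0]]
wrist_force: [-0.4, -0.5, 0.1]
gripper_width: 0.687
gripper_force: 0.0
```

Request:
apply_moves(moves=[[[0, 0, 0], 0], [[0, 0, 0], 0], [[0, 0, 0], 0], [[0, 0, 0], 0]])

```text
time_s: 18.72
tcp_pos: [0.5658, -0.0045, 0.0911]
ee_rot: [[0.026, -1.0, 0.003], [-1.0, -0.026, 0.001], [-0.001, -0.003, -1.0]]
wrist_force: [-0.2, -0.6, -0.1]
gripper_width: 0.694
gripper_force: 0.0
```

Request:
apply_moves(moves=[[[0, 0, 0], 0], [[0, 0, 0], 0], [[0, 0, 0], 0], [[0, 0, 0], 0], [[0, 0, 0], 0]], hand=0)

```text
time_s: 19.13
tcp_pos: [0.565, -0.0048, 0.0897]
ee_rot: [[0.026, -1.0, 0.0], [-1.0, -0.026, 0.0], [-0.0, -0.0, -1.0]]
wrist_force: [0.4, -1.0, 0.3]
gripper_width: 0.453
gripper_force: 30.0
```

Request:
apply_moves(moves=[[[0, 0, 0], 0], [[0, 0, 0], 0], [[0, 0, 0], 0]])

```text
time_s: 19.38
tcp_pos: [0.565, -0.0048, 0.0897]
ee_rot: [[0.026, -1.0, 0.0], [-1.0, -0.026, -0.0], [0.0, -0.0, -1.0]]
wrist_force: [-0.3, 0.1, 1.6]
gripper_width: 0.45
gripper_force: 30.0
```

Request:
apply_moves(moves=[[[0, 0, -0.015], 0], [[0, 0, -0.035], 0], [[0, 0, -0.04], 0], [[0, 0, -0.04], 0], [[0, 0, -0.04], 0]])

```text
time_s: 19.8
tcp_pos: [0.564, -0.0049, 0.2607]
ee_rot: [[0.026, -1.0, -0.002], [-1.0, -0.026, -0.0], [0.0, 0.002, -1.0]]
wrist_force: [0.9, 0.5, -1.6]
gripper_width: 0.447
gripper_force: 30.0
```

Request:
apply_moves(moves=[[[-0.015, 0.008, 0], 0], [[-0.025, 0.012, 0], 0], [[-0.03, 0.015, 0], 0], [[-0.03, 0.015, 0], 0], [[-0.03, 0.015, 0], 0]])

```text
time_s: 20.22
tcp_pos: [0.4951, 0.1243, 0.259]
ee_rot: [[0.025, -1.0, -0.001], [-1.0, -0.025, -0.0], [0.0, 0.001, -1.0]]
wrist_force: [1.1, 0.5, -1.3]
gripper_width: 0.454
gripper_force: 30.0
```

Request:
apply_moves(moves=[[[-0.03, 0.015, 0], 0], [[-0.03, 0.015, 0], 0], [[-0.03, 0.015, 0], 0], [[-0.025, 0.014, 0], 0], [[-0.02, 0.01, 0], 0]])

```text
time_s: 20.63
tcp_pos: [0.4222, 0.258, 0.2591]
ee_rot: [[0.027, -1.0, -0.001], [-1.0, -0.027, -0.0], [0.0, 0.001, -1.0]]
wrist_force: [0.8, -0.4, -0.8]
gripper_width: 0.449
gripper_force: 30.0
```

Request:
apply_moves(moves=[[[-0.012, 0.006, 0], 0], [[0, 0, 0], 0], [[0, 0, 0], 0], [[0, 0, 0], 0]])

```text
time_s: 20.97
tcp_pos: [0.4175, 0.268, 0.2592]
ee_rot: [[0.026, -1.0, -0.001], [-1.0, -0.026, -0.001], [0.001, 0.001, -1.0]]
wrist_force: [0.1, -0.6, -1.2]
gripper_width: 0.453
gripper_force: 30.0
```

Request:
apply_moves(moves=[[[0, 0, 0.025], 0], [[0, 0, 0.035], 0], [[0, 0, 0.035], 0], [[0, 0, 0.035], 0], [[0, 0, 0.025], 0]])

```text
time_s: 21.38
tcp_pos: [0.417, 0.2663, 0.1018]
ee_rot: [[0.024, -1.0, -0.003], [-1.0, -0.024, -0.002], [0.002, 0.003, -1.0]]
wrist_force: [-0.3, -0.0, -1.4]
gripper_width: 0.451
gripper_force: 30.0
```

Request:
apply_moves(moves=[[[0, 0, 0.015], 0], [[0, 0, 0.007], 0], [[0, 0, 0.003], 0], [[0, 0, 0], 0], [[0, 0, 0], 0]])

```text
time_s: 21.8
tcp_pos: [0.4185, 0.2689, 0.0806]
ee_rot: [[0.026, -1.0, 0.002], [-1.0, -0.026, 0.002], [-0.002, -0.002, -1.0]]
wrist_force: [0.2, -0.4, -0.3]
gripper_width: 0.451
gripper_force: 30.0
```

Request:
apply_moves(moves=[[[0, 0, 0.001], 0], [[0, 0, 0], 0], [[0, 0, 0], 0], [[0, 0, 0], 0]])

```text
time_s: 22.13
tcp_pos: [0.4178, 0.2687, 0.0791]
ee_rot: [[0.026, -1.0, 0.001], [-1.0, -0.026, 0.001], [-0.001, -0.001, -1.0]]
wrist_force: [-0.8, -1.7, -1.7]
gripper_width: 0.452
gripper_force: 30.0
```

Request:
apply_moves(moves=[[[0, 0, 0.003], 0], [[0, 0, 0.002], 0], [[0, 0, 0], 0], [[0, 0, 0], 0], [[0, 0, 0], 0]])

```text
time_s: 22.55
tcp_pos: [0.4176, 0.2685, 0.0735]
ee_rot: [[0.026, -1.0, -0.0], [-1.0, -0.026, -0.0], [0.0, 0.0, -1.0]]
wrist_force: [0.1, -0.4, -0.9]
gripper_width: 0.452
gripper_force: 30.0
```

Request:
apply_moves(moves=[[[0, 0, 0.001], 0], [[0, 0, 0], 0], [[0, 0, 0], 0], [[0, 0, 0], 0]])

```text
time_s: 22.88
tcp_pos: [0.4178, 0.2686, 0.0727]
ee_rot: [[0.026, -1.0, 0.0], [-1.0, -0.026, 0.0], [-0.0, -0.0, -1.0]]
wrist_force: [0.2, 0.3, 0.2]
gripper_width: 0.457
gripper_force: 30.0
```

Request:
apply_moves(moves=[[[0, 0, 0], 0], [[0, 0, 0], 0], [[0, 0, 0], 0], [[0, 0, 0], 0]], hand=0.06)

```text
time_s: 23.22
tcp_pos: [0.4176, 0.2685, 0.0726]
ee_rot: [[0.026, -1.0, 0.0], [-1.0, -0.026, 0.0], [-0.0, -0.0, -1.0]]
wrist_force: [-0.3, -0.1, 0.2]
gripper_width: 0.648
gripper_force: 0.0
```

Request:
apply_moves(moves=[[[0, 0, -0.01], 0], [[0, 0, -0.035], 0], [[0, 0, -0.04], 0], [[0, 0, -0.04], 0], [[0, 0, -0.035], 0]])

```text
time_s: 23.63
tcp_pos: [0.4178, 0.2684, 0.2352]
ee_rot: [[0.026, -1.0, 0.001], [-1.0, -0.026, 0.001], [-0.001, -0.001, -1.0]]
wrist_force: [1.1, 0.7, 1.0]
gripper_width: 0.688
gripper_force: 0.0
```

Request:
apply_moves(moves=[[[0.02, -0.013, 0], 0], [[0.03, -0.02, 0], 0], [[0.032, -0.022, 0], 0], [[0.032, -0.022, 0], 0], [[0.032, -0.022, 0], 0]])

```text
time_s: 24.05
tcp_pos: [0.521, 0.1237, 0.2328]
ee_rot: [[0.027, -1.0, 0.0], [-1.0, -0.027, 0.0], [-0.0, -0.0, -1.0]]
wrist_force: [0.5, 1.1, -0.5]
gripper_width: 0.689
gripper_force: 0.0
```

Request:
apply_moves(moves=[[[0.032, -0.022, 0], 0], [[0.032, -0.022, 0], 0], [[0.032, -0.02, 0], 0], [[0.032, -0.02, 0], 0], [[0, 0, 0], 0]])

```text
time_s: 24.47
tcp_pos: [0.6102, -0.0056, 0.2314]
ee_rot: [[0.02, -1.0, -0.0], [-1.0, -0.02, -0.002], [0.002, 0.0, -1.0]]
wrist_force: [-0.2, 1.2, -0.4]
gripper_width: 0.689
gripper_force: 0.0
```

Request:
apply_moves(moves=[[[0, 0, 0], 0], [[0, 0, 0], 0], [[0, 0, 0], 0]])

```text
time_s: 24.72
tcp_pos: [0.6072, 0.0001, 0.2326]
ee_rot: [[0.027, -1.0, -0.0], [-1.0, -0.027, 0.0], [-0.0, 0.0, -1.0]]
wrist_force: [-0.5, -0.5, -0.2]
gripper_width: 0.688
gripper_force: 0.0
```

```bash
cat > pads.py <<'E'
from h import *
p=imaging.capture("wrist");cv2.imwrite("pics/pads.png",p["frame"]);s=r.sense();print(s["time_s"],s["tcp_pos"])
for t in ("round_pad","square_pad","hex_pad","heel"):
    for d in models.cut_out(p,t)[:2]:
        c,_=cv2.findContours(d["region"].astype(np.uint8),0,2);c=max(c,key=cv2.contourArea)[:,0]
        w=np.array([onz(p,u,v,.034 if t=="heel" else .021)[:2] for u,v in c],np.float32)*1000
        print(t,round(d["confidence"],2),c.mean(0).round(),[np.round(k,1) for k in cv2.minAreaRect(w)],np.round(cv2.minEnclosingCircle(w)[0],1))
    print("  pt",[(round(d["confidence"],2),onz(p,d["at"][0]*512,d["at"][1]*384,.018 if t!="heel" else 0).round(4)[:2]) for d in models.place_of(p,t)[:2]])
E
python3 pads.py; python3 look.py weight .628 .001 .018 0 wrist; for k in "bottle .4178 .2686" "tin .5026 .2757" "cone .589 .284"; do python3 look.py $k .004 .03 side; done
```

```text
24.7667 [6.07252937e-01 4.14331612e-04 2.32805124e-01]
round_pad 0.74 [288. 164.] [array([569.7,  -2.2]), array([55.2, 54.9]), np.float64(2.0)] [569.8  -1.8]
  pt [(0.78, array([ 0.5698, -0.0045]))]
square_pad 0.74 [236. 112.] [array([629.1, -58.5]), array([55.3, 56.5]), np.float64(1.6)] [628.8 -58.4]
  pt [(0.79, array([ 0.6279, -0.057 ]))]
hex_pad 0.63 [241. 213.] [array([626. ,  59.2]), array([54.3, 54.8]), np.float64(1.9)] [625.9  56.8]
  pt [(0.57, array([0.6279, 0.0577])), (0.51, array([ 0.5713, -0.0049]))]
heel 0.41 [292. 165.] [array([570.2,  -5. ]), array([52.9, 52.9]), np.float64(1.6)] [570.7  -4.9]
  pt []
25.1667 [ 6.076e-01 -3.000e-04  2.327e-01]
wrist 0.89 [0.6282 0.001  0.0983] 0.056
25.2667 [ 6.077e-01 -5.000e-04  2.326e-01]
side 0.56 [0.4165 0.266  0.0817] 0.076
25.3667 [ 6.077e-01 -6.000e-04  2.325e-01]
side 0.93 [ 4.998e-01  2.720e-01 -3.000e-04] 0.062
25.4667 [ 0.6078 -0.0007  0.2325]
side 0.96 [0.5852 0.2822 0.0435] 0.124
```

View pics/pads.png

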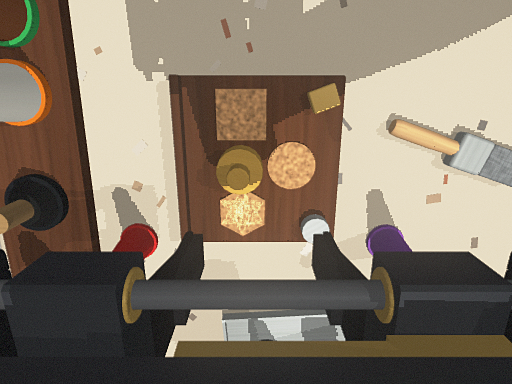

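View pics/side_last.png

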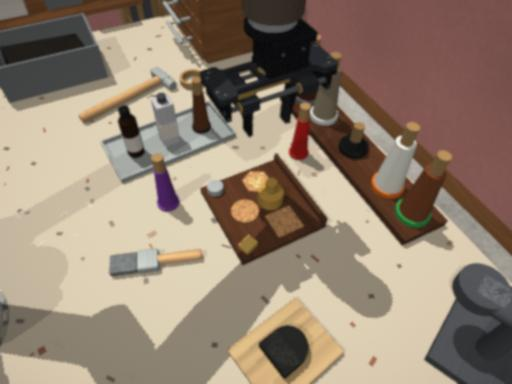

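All three stand in the tray ((128,130), (165,115), (200,108) in the side view), the weight is still at (240,170) in the wrist view, and the pads are clear and well outlined. Weight next.

Request:
apply_moves(moves=[[[-0.001, -0.01, 0], 0], [[0, -0.01, 0], 0], [[0, 0, 0.03], 0], [[0, 0, 0.035], 0], [[0, 0, 0.02], 0]], hand=0.05)

```text
time_s: 25.98
tcp_pos: [0.6261, 0.0008, 0.1442]
ee_rot: [[0.025, -1.0, -0.004], [-1.0, -0.025, 0.0], [-0.0, 0.004, -1.0]]
wrist_force: [0.3, 0.2, -0.7]
gripper_width: 0.582
gripper_force: 0.0
```

Request:
apply_moves(moves=[[[0, 0, 0.02], 0], [[0, 0, 0.02], 0], [[0, 0, 0.01], 0], [[0, 0, 0], 0], [[0, 0, 0], 0]])

```text
time_s: 26.4
tcp_pos: [0.628, 0.0008, 0.0977]
ee_rot: [[0.026, -1.0, -0.0], [-1.0, -0.026, -0.001], [0.001, 0.0, -1.0]]
wrist_force: [0.0, -0.3, 0.4]
gripper_width: 0.573
gripper_force: 0.0
```

```bash
python3 look.py weight .628 .001 .018 0 wrist,side
```

```text
26.4 [0.628  0.0008 0.0977]
wrist 0.9 [0.6283 0.0009 0.0373] 0.029
side 0.89 [ 0.6248 -0.0015  0.0422] 0.062
```

Request:
apply_moves(moves=[[[0, 0, 0.015], 0], [[0, 0, 0.015], 0], [[0, 0, 0.01], 0], [[0, 0, 0.004], 0], [[0, 0, 0], 0]])

```text
time_s: 27.02
tcp_pos: [0.6273, 0.0008, 0.0529]
ee_rot: [[0.026, -1.0, -0.001], [-1.0, -0.026, -0.0], [0.0, 0.001, -1.0]]
wrist_force: [1.0, -0.3, 0.8]
gripper_width: 0.574
gripper_force: 0.0
```

Request:
apply_moves(moves=[[[0, 0, 0], 0], [[0, 0, 0], 0], [[0, 0, 0], 0], [[0, 0, 0], 0]])

```text
time_s: 27.35
tcp_pos: [0.6282, 0.001, 0.0543]
ee_rot: [[0.026, -1.0, 0.001], [-1.0, -0.026, 0.0], [-0.0, -0.001, -1.0]]
wrist_force: [0.2, -0.1, 0.3]
gripper_width: 0.575
gripper_force: 0.0
```

Request:
apply_moves(moves=[[[0, 0, 0.002], 0], [[0, 0, 0], 0], [[0, 0, 0], 0]])

```text
time_s: 27.6
tcp_pos: [0.6276, 0.0009, 0.0515]
ee_rot: [[0.026, -1.0, -0.0], [-1.0, -0.026, -0.0], [0.0, 0.0, -1.0]]
wrist_force: [-0.9, 0.4, 0.4]
gripper_width: 0.573
gripper_force: 0.0
```

Request:
apply_moves(moves=[[[0, 0, 0], 0], [[0, 0, 0], 0], [[0, 0, 0], 0], [[0, 0, 0], 0], [[0, 0, 0], 0]], hand=0)

```text
time_s: 28.02
tcp_pos: [0.6277, 0.0009, 0.0516]
ee_rot: [[0.026, -1.0, 0.0], [-1.0, -0.026, -0.0], [0.0, -0.0, -1.0]]
wrist_force: [-0.2, -0.5, 0.6]
gripper_width: 0.279
gripper_force: 0.0
```

Request:
apply_moves(moves=[[[0, 0, 0], 0], [[0, 0, 0], 0], [[0, 0, 0], 0], [[0, 0, 0], 0]])

```text
time_s: 28.35
tcp_pos: [0.6276, 0.0009, 0.0515]
ee_rot: [[0.026, -1.0, -0.0], [-1.0, -0.026, -0.0], [0.0, 0.0, -1.0]]
wrist_force: [0.1, -0.2, -0.2]
gripper_width: 0.266
gripper_force: 30.0
```

Request:
apply_moves(moves=[[[0, 0, -0.002], 0], [[0, 0, -0.004], 0], [[0, 0, -0.006], 0], [[0, 0, 0], 0], [[0, 0, 0], 0]])

```text
time_s: 28.77
tcp_pos: [0.6279, 0.001, 0.0638]
ee_rot: [[0.026, -1.0, 0.001], [-1.0, -0.026, 0.0], [-0.0, -0.001, -1.0]]
wrist_force: [0.3, 0.8, -4.6]
gripper_width: 0.266
gripper_force: 30.0
```

Request:
apply_moves(moves=[[[0, 0, -0.01], 0], [[0, 0, -0.025], 0], [[0, 0, -0.035], 0], [[0, 0, -0.035], 0], [[0, 0, -0.025], 0]])

```text
time_s: 29.18
tcp_pos: [0.6286, 0.0008, 0.1976]
ee_rot: [[0.027, -1.0, 0.004], [-1.0, -0.027, 0.0], [0.0, -0.004, -1.0]]
wrist_force: [1.5, -0.9, -5.0]
gripper_width: 0.265
gripper_force: 30.0
```

Request:
apply_moves(moves=[[[0.01, 0.004, 0], 0], [[0.02, 0.009, 0], 0], [[0.03, 0.014, 0], 0], [[0.03, 0.014, 0], 0], [[0.03, 0.014, 0], 0]])

```text
time_s: 29.6
tcp_pos: [0.5735, -0.1216, 0.1919]
ee_rot: [[0.027, -1.0, -0.004], [-1.0, -0.027, 0.001], [-0.001, 0.003, -1.0]]
wrist_force: [0.8, -0.6, -5.8]
gripper_width: 0.268
gripper_force: 30.0
```

Request:
apply_moves(moves=[[[0.03, 0.014, 0], 0], [[0.03, 0.014, 0], 0], [[0.03, 0.014, 0], 0], [[0.02, 0.009, 0], 0], [[0.01, 0.004, 0], 0]])

```text
time_s: 30.02
tcp_pos: [0.5208, -0.2442, 0.1921]
ee_rot: [[0.023, -1.0, -0.004], [-1.0, -0.023, 0.001], [-0.001, 0.004, -1.0]]
wrist_force: [-0.1, 0.9, -5.2]
gripper_width: 0.262
gripper_force: 30.0
```

Request:
apply_moves(moves=[[[0.008, 0.003, 0], 0], [[0, 0, 0], 0], [[0, 0, 0], 0], [[0, 0, 0], 0]])

```text
time_s: 30.35
tcp_pos: [0.5216, -0.2491, 0.1932]
ee_rot: [[0.027, -1.0, -0.0], [-1.0, -0.027, 0.0], [-0.0, 0.0, -1.0]]
wrist_force: [1.1, -0.6, -5.6]
gripper_width: 0.264
gripper_force: 30.0
```

```bash
cat > heel.py <<'E'
from h import *
s=r.sense();print(s["time_s"],s["tcp_pos"])
for cam in("wrist","side","scene"):
    p=imaging.capture(cam);cv2.imwrite(f"pics/heel_{cam}.png",p["frame"])
    for d in models.cut_out(p,"heel")[:1]: print(cam,round(d["confidence"],2),np.round(np.array(d["extent"])*[512,384,512,384]))
    print(cam,[(round(d["confidence"],2),np.round([d["at"][0]*512,d["at"][1]*384]),onz(p,d["at"][0]*512,d["at"][1]*384,0).round(4)[:2]) for d in models.place_of(p,"heel")[:2]])
    # dark heel top by colour
    X0=proj(p,[.51,-.276,.034]);g=p["frame"].max(2)<55
    n,l,st,c=cv2.connectedComponentsWithStats(g.astype(np.uint8))
    k=[i for i in range(1,n) if st[i,4]>150 and np.hypot(*(c[i]-X0))<40]
    for i in k:
        cc,_=cv2.findContours((l==i).astype(np.uint8),0,2);cc=max(cc,key=cv2.contourArea)[:,0]
        w=np.array([onz(p,u,v,.034)[:2] for u,v in cc],np.float32)*1000
        print("  dark",st[i],[np.round(q,1) for q in cv2.minAreaRect(w)])
E
python3 heel.py; python3 -c "
import cv2,numpy as np
a=cv2.imread('pics/heel_wrist.png');b=cv2.resize(cv2.imread('pics/heel_side.png')[200:384,190:390],(417,384))
cv2.imwrite('pics/c3.png',cv2.resize(np.hstack([a,b]),(800,331)))"
```

```text
30.35 [ 0.52159871 -0.24907888  0.19322243]
wrist 0.81 [188.  74. 158. 135.]
wrist [(0.88, array([270., 141.]), array([ 0.5103, -0.2816]))]
  dark [ 237  112   66   60 2275] [array([ 512.9, -283.1]), array([65.7, 53.4]), np.float64(11.6)]
side 0.91 [229. 308. 113.  76.]
side [(0.58, array([283., 354.]), array([ 0.5051, -0.2781]))]
  dark [ 260  327   48   51 1558] [array([ 507.8, -279.6]), array([68.1, 62.6]), np.float64(11.7)]
scene 0.65 [144. 121.  61.  44.]
scene [(0.68, array([177., 142.]), array([ 0.5098, -0.2734])), (0.27, array([365., 194.]), array([0.4146, 0.268 ]))]
  dark [164 124  27  23 458] [array([ 518.5, -266.8]), array([86.3, 73.9]), np.float64(11.6)]
```

View pics/c3.png

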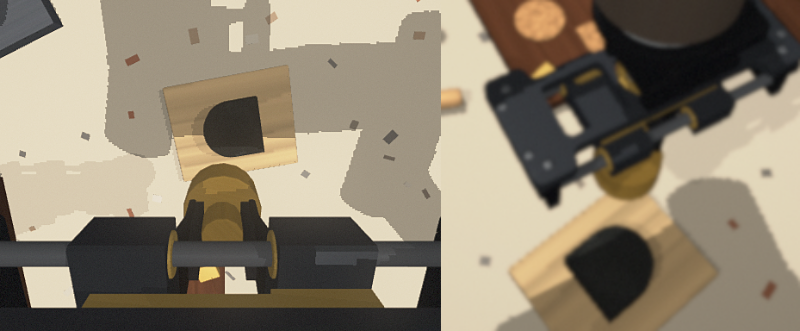

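The wrist view shows the whole heel at about (270,147) and its board, with the weight held level. The threshold cut the sunlit side of the heel, so I refine.

```bash
python3 - <<'E'
from h import *
for cam in ("wrist","side"):
  p=imaging.capture(cam)
  for th in (70,85,100):
    g=p["frame"].max(2)<th
    X0=proj(p,[.51,-.279,.034]).astype(int)
    n,l,st,c=cv2.connectedComponentsWithStats(g.astype(np.uint8));i=l[X0[1],X0[0]]
    cc,_=cv2.findContours((l==i).astype(np.uint8),0,2);cc=max(cc,key=cv2.contourArea)[:,0]
    w=np.array([onz(p,u,v,.034)[:2] for u,v in cc],np.float32)*1000
    print(cam,th,st[i],[np.round(q,1) for q in cv2.minAreaRect(w)])
  m=models.cut_out(p,"heel")[0]["region"].astype(np.uint8)
  cc,_=cv2.findContours(m,0,2);cc=max(cc,key=cv2.contourArea)[:,0]
  w=np.array([onz(p,u,v,.012)[:2] for u,v in cc],np.float32)*1000
  print(cam,"board",[np.round(q,1) for q in cv2.minAreaRect(w)])
E
```

```text
wrist 70 [ 236  112   71   71 3817] [array([ 511.9, -278.1]), array([66.2, 64.7]), np.float64(11.3)]
wrist 85 [ 236  112   71   71 3911] [array([ 511.7, -278.1]), array([66.5, 65. ]), np.float64(11.3)]
wrist 100 [ 236  112   71   71 3945] [array([ 511.7, -278.1]), array([66.5, 65. ]), np.float64(11.4)]
wrist board [array([ 510.8, -278.1]), array([149.2, 119.7]), np.float64(11.6)]
side 70 [ 260  326   49   53 1622] [array([ 507.6, -279.7]), array([68.8, 63.7]), np.float64(12.2)]
side 85 [ 260  326   49   53 1676] [array([ 507.8, -279.6]), array([70.7, 64.8]), np.float64(11.9)]
side 100 [ 259  326   51   54 1735] [array([ 507.7, -279.7]), array([71.4, 65.8]), np.float64(12.4)]
side board [array([ 506.7, -278.2]), array([151.4, 122.1]), np.float64(11.8)]
```

Request:
apply_moves(moves=[[[0.014, 0.006, 0], 0], [[0.015, 0.005, 0], 0], [[0, 0, 0.02], 0], [[0, 0, 0.03], 0], [[0, 0, 0.025], 0]])

```text
time_s: 31.42
tcp_pos: [0.5109, -0.2796, 0.1179]
ee_rot: [[0.025, -1.0, 0.001], [-1.0, -0.025, 0.0], [-0.0, -0.001, -1.0]]
wrist_force: [0.2, -0.2, -7.9]
gripper_width: 0.264
gripper_force: 30.0
```

Request:
apply_moves(moves=[[[0, 0, 0.02], 0], [[0, 0, 0.01], 0], [[0, 0, 0.005], 0], [[0, 0, 0], 0], [[0, 0, 0], 0]])

```text
time_s: 31.83
tcp_pos: [0.5121, -0.2797, 0.0847]
ee_rot: [[0.027, -1.0, 0.002], [-1.0, -0.027, -0.001], [0.001, -0.002, -1.0]]
wrist_force: [-0.1, -0.5, -5.4]
gripper_width: 0.264
gripper_force: 30.0
```

Request:
apply_moves(moves=[[[0, 0, 0], 0], [[0, 0, 0], 0], [[0, 0, 0], 0]])

```text
time_s: 32.08
tcp_pos: [0.5116, -0.2794, 0.0847]
ee_rot: [[0.026, -1.0, 0.002], [-1.0, -0.026, -0.001], [0.001, -0.002, -1.0]]
wrist_force: [0.7, -0.0, -6.1]
gripper_width: 0.269
gripper_force: 30.0
```

Request:
apply_moves(moves=[[[-0.001, 0, 0.006], 0], [[0, 0, 0.005], 0], [[0, 0, 0.003], 0], [[0, 0, 0], 0], [[0, 0, 0], 0]])

```text
time_s: 32.5
tcp_pos: [0.5107, -0.2782, 0.069]
ee_rot: [[0.026, -1.0, -0.001], [-1.0, -0.026, 0.0], [-0.0, 0.001, -1.0]]
wrist_force: [0.3, 0.8, -5.7]
gripper_width: 0.27
gripper_force: 30.0
```

Request:
apply_moves(moves=[[[0, 0, 0.001], 0], [[0, 0, 0], 0], [[0, 0, 0], 0], [[0, 0, 0], 0]])

```text
time_s: 32.83
tcp_pos: [0.5111, -0.2783, 0.0687]
ee_rot: [[0.026, -1.0, 0.0], [-1.0, -0.026, -0.0], [0.0, -0.0, -1.0]]
wrist_force: [-0.1, -0.1, -5.5]
gripper_width: 0.265
gripper_force: 30.0
```

Request:
apply_moves(moves=[[[0, 0, 0.001], 0], [[0, 0, 0], 0], [[0, 0, 0], 0], [[0, 0, 0], 0]])

```text
time_s: 33.17
tcp_pos: [0.511, -0.2783, 0.0676]
ee_rot: [[0.026, -1.0, 0.0], [-1.0, -0.026, -0.0], [0.0, -0.0, -1.0]]
wrist_force: [0.5, -0.3, -5.2]
gripper_width: 0.27
gripper_force: 30.0
```

Request:
apply_moves(moves=[[[0, 0, 0.0007], 0], [[0, 0, 0], 0], [[0, 0, 0], 0], [[0, 0, 0], 0]])

```text
time_s: 33.5
tcp_pos: [0.511, -0.2783, 0.0675]
ee_rot: [[0.026, -1.0, 0.0], [-1.0, -0.026, -0.0], [0.0, -0.0, -1.0]]
wrist_force: [-2.3, 2.0, 2.2]
gripper_width: 0.267
gripper_force: 30.0
```

Request:
apply_moves(moves=[[[0, 0, 0], 0], [[0, 0, 0], 0], [[0, 0, 0], 0], [[0, 0, 0], 0], [[0, 0, 0], 0]], hand=0.05)

```text
time_s: 33.92
tcp_pos: [0.5114, -0.2784, 0.067]
ee_rot: [[0.026, -1.0, 0.001], [-1.0, -0.026, -0.0], [0.0, -0.001, -1.0]]
wrist_force: [0.3, -0.4, -0.7]
gripper_width: 0.537
gripper_force: 0.0
```

Request:
apply_moves(moves=[[[0, 0, -0.005], 0], [[0, 0, -0.02], 0], [[0, 0, -0.035], 0], [[0, 0, -0.035], 0], [[0, 0, -0.03], 0]])

```text
time_s: 34.33
tcp_pos: [0.5113, -0.2786, 0.1945]
ee_rot: [[0.027, -1.0, 0.002], [-1.0, -0.027, -0.001], [0.001, -0.002, -1.0]]
wrist_force: [1.3, 0.2, 0.5]
gripper_width: 0.574
gripper_force: 0.0
```

Request:
apply_moves(moves=[[[-0.03, 0, 0], 0], [[0, 0, 0], 0], [[0, 0, 0], 0], [[0, 0, 0], 0]])

```text
time_s: 34.67
tcp_pos: [0.51, -0.2482, 0.1917]
ee_rot: [[0.027, -1.0, -0.001], [-1.0, -0.027, 0.0], [-0.0, 0.001, -1.0]]
wrist_force: [-0.4, 0.2, 0.9]
gripper_width: 0.577
gripper_force: 0.0
```

```bash
python3 look.py weight .511 -.278 .034 0 wrist,side
```

```text
34.6667 [ 0.51   -0.2482  0.1917]
wrist 0.83 [ 0.5116 -0.2784  0.0473] 0.04
side 0.62 [ 0.5094 -0.2781 -0.0196] 0.042
```

Request:
apply_moves(moves=[[[-0.0185, 0.0028, -0.03], 0], [[-0.037, 0.0056, 0], 0], [[-0.037, 0.0056, 0], 0], [[-0.037, 0.0056, 0], 0], [[-0.037, 0.0056, 0], 0]], hand=0.06)

```text
time_s: 35.28
tcp_pos: [0.4801, -0.0816, 0.2216]
ee_rot: [[0.025, -1.0, -0.0], [-1.0, -0.025, -0.0], [0.0, 0.0, -1.0]]
wrist_force: [0.9, 0.3, -0.5]
gripper_width: 0.683
gripper_force: 0.0
```

Request:
apply_moves(moves=[[[-0.037, 0.0056, 0], 0], [[-0.037, 0.0056, 0], 0], [[-0.037, 0.0056, 0], 0], [[-0.037, 0.0056, 0], 0], [[-0.037, 0.0056, 0], 0]])

```text
time_s: 35.7
tcp_pos: [0.4473, 0.1031, 0.2218]
ee_rot: [[0.026, -1.0, 0.0], [-1.0, -0.026, -0.0], [0.0, -0.0, -1.0]]
wrist_force: [-0.7, 0.1, -0.0]
gripper_width: 0.69
gripper_force: 0.0
```

Request:
apply_moves(moves=[[[-0.037, 0.0056, 0], 0], [[-0.037, 0.0056, 0], 0], [[-0.037, 0.0056, 0], 0], [[-0.037, 0.0056, 0], 0], [[-0.018, 0.003, 0], 0]])

```text
time_s: 36.12
tcp_pos: [0.4178, 0.2702, 0.2216]
ee_rot: [[0.029, -1.0, 0.0], [-1.0, -0.029, 0.0], [-0.0, -0.0, -1.0]]
wrist_force: [0.6, -0.4, 0.4]
gripper_width: 0.69
gripper_force: 0.0
```

Request:
apply_moves(moves=[[[0, 0, 0], 0], [[0, 0, 0], 0], [[0, 0, 0], 0], [[0, 0, 0], 0]])

```text
time_s: 36.45
tcp_pos: [0.4183, 0.2658, 0.2217]
ee_rot: [[0.025, -1.0, -0.0], [-1.0, -0.025, -0.001], [0.001, 0.0, -1.0]]
wrist_force: [0.1, -0.2, -1.3]
gripper_width: 0.693
gripper_force: 0.0
```

```bash
python3 look.py bottle .4177 .2686 .004 0 wrist;python3 look.py tin .5026 .2757 .004 0.03 wrist;
```

```text
36.45 [0.4183 0.2658 0.2217]
wrist 0.86 [0.4189 0.2688 0.0152] 0.055
36.55 [0.4183 0.2659 0.2219]
wrist 0.58 [0.5021 0.2762 0.0077] 0.063
```

Request:
apply_moves(moves=[[[-0.003, 0, 0.02], 0], [[0, 0, 0.03], 0], [[0, 0, 0.035], 0], [[0, 0, 0.03], 0], [[0, 0, 0.02], 0]])

```text
time_s: 37.07
tcp_pos: [0.417, 0.2684, 0.0843]
ee_rot: [[0.025, -1.0, -0.003], [-1.0, -0.025, -0.002], [0.002, 0.003, -1.0]]
wrist_force: [-0.0, 0.7, 0.5]
gripper_width: 0.684
gripper_force: 0.0
```

Request:
apply_moves(moves=[[[0, 0, 0.01], 0], [[0, 0, 0.003], 0], [[0, 0, 0], 0], [[0, 0, 0], 0], [[0, 0, 0], 0]])

```text
time_s: 37.48
tcp_pos: [0.4187, 0.2706, 0.075]
ee_rot: [[0.026, -1.0, 0.002], [-1.0, -0.026, 0.002], [-0.002, -0.002, -1.0]]
wrist_force: [0.6, 0.1, 0.3]
gripper_width: 0.69
gripper_force: 0.0
```

Request:
apply_moves(moves=[[[0, 0, 0], 0], [[0, 0, 0], 0], [[0, 0, 0], 0], [[0, 0, 0], 0], [[0, 0, 0], 0]], hand=0)

```text
time_s: 37.9
tcp_pos: [0.4182, 0.2701, 0.0742]
ee_rot: [[0.026, -1.0, 0.001], [-1.0, -0.026, 0.0], [-0.0, -0.001, -1.0]]
wrist_force: [-0.3, -0.2, 1.7]
gripper_width: 0.452
gripper_force: 30.0
```

Request:
apply_moves(moves=[[[0, 0, 0], 0], [[0, 0, 0], 0], [[0, 0, 0], 0]])

```text
time_s: 38.15
tcp_pos: [0.4182, 0.2702, 0.0742]
ee_rot: [[0.026, -1.0, 0.001], [-1.0, -0.026, 0.0], [-0.0, -0.001, -1.0]]
wrist_force: [-0.2, 0.3, 2.5]
gripper_width: 0.451
gripper_force: 30.0
```

Request:
apply_moves(moves=[[[0, 0, -0.015], 0], [[0, 0, -0.035], 0], [[0, 0, -0.04], 0], [[0, 0, -0.04], 0], [[0, 0, -0.04], 0]])

```text
time_s: 38.57
tcp_pos: [0.4173, 0.2694, 0.245]
ee_rot: [[0.026, -1.0, -0.001], [-1.0, -0.026, -0.001], [0.001, 0.002, -1.0]]
wrist_force: [0.5, 0.5, -2.1]
gripper_width: 0.452
gripper_force: 30.0
```

Request:
apply_moves(moves=[[[0.015, -0.008, 0], 0], [[0.025, -0.013, 0], 0], [[0.03, -0.0155, 0], 0], [[0.03, -0.0155, 0], 0], [[0.03, -0.0155, 0], 0]])

```text
time_s: 38.98
tcp_pos: [0.4887, 0.1405, 0.2432]
ee_rot: [[0.027, -1.0, -0.001], [-1.0, -0.027, -0.0], [-0.0, 0.001, -1.0]]
wrist_force: [1.4, 1.9, -0.1]
gripper_width: 0.453
gripper_force: 30.0
```

Request:
apply_moves(moves=[[[0.03, -0.0155, 0], 0], [[0.03, -0.0155, 0], 0], [[0.03, -0.0155, 0], 0], [[0.025, -0.013, 0], 0], [[0.02, -0.011, 0], 0]])

```text
time_s: 39.4
tcp_pos: [0.563, 0.0067, 0.2428]
ee_rot: [[0.025, -1.0, -0.002], [-1.0, -0.025, -0.0], [0.0, 0.002, -1.0]]
wrist_force: [0.1, 0.6, -1.8]
gripper_width: 0.452
gripper_force: 30.0
```

Request:
apply_moves(moves=[[[0.01, -0.006, 0], 0], [[0, 0, 0], 0], [[0, 0, 0], 0], [[0, 0, 0], 0], [[0, 0, 0], 0]])

```text
time_s: 39.82
tcp_pos: [0.5686, -0.0001, 0.2438]
ee_rot: [[0.028, -1.0, -0.0], [-1.0, -0.028, 0.0], [-0.0, 0.0, -1.0]]
wrist_force: [-0.8, 0.4, -0.9]
gripper_width: 0.45
gripper_force: 30.0
```

Request:
apply_moves(moves=[[[0.001, -0.001, 0.02], 0], [[0, 0, 0.03], 0], [[0, 0, 0.035], 0], [[0, 0, 0.03], 0], [[0, 0, 0.015], 0]])

```text
time_s: 40.23
tcp_pos: [0.5673, -0.0013, 0.1102]
ee_rot: [[0.027, -1.0, -0.006], [-1.0, -0.027, -0.0], [0.0, 0.006, -1.0]]
wrist_force: [-0.9, -0.4, -1.3]
gripper_width: 0.447
gripper_force: 30.0
```

Request:
apply_moves(moves=[[[0, 0, 0.01], 0], [[0, 0, 0.004], 0], [[0, 0, 0], 0], [[0, 0, 0], 0], [[0, 0, 0], 0]])

```text
time_s: 40.65
tcp_pos: [0.5713, -0.0017, 0.1014]
ee_rot: [[0.027, -1.0, 0.003], [-1.0, -0.027, 0.001], [-0.0, -0.003, -1.0]]
wrist_force: [-0.4, -0.1, -0.9]
gripper_width: 0.455
gripper_force: 30.0
```

Request:
apply_moves(moves=[[[0, 0, 0.002], 0], [[0, 0, 0.001], 0], [[0, 0, 0], 0], [[0, 0, 0], 0], [[0, 0, 0], 0]])

```text
time_s: 41.07
tcp_pos: [0.5702, -0.0022, 0.097]
ee_rot: [[0.026, -1.0, 0.0], [-1.0, -0.026, 0.0], [-0.0, -0.0, -1.0]]
wrist_force: [0.1, -0.1, -0.9]
gripper_width: 0.449
gripper_force: 30.0
```

Request:
apply_moves(moves=[[[0, 0, 0.003], 0], [[0, 0, 0.0015], 0], [[0, 0, 0], 0], [[0, 0, 0], 0], [[0, 0, 0], 0]])

```text
time_s: 41.48
tcp_pos: [0.5702, -0.0021, 0.0923]
ee_rot: [[0.026, -1.0, -0.0], [-1.0, -0.026, -0.0], [0.0, 0.0, -1.0]]
wrist_force: [-0.4, -0.5, -1.7]
gripper_width: 0.45
gripper_force: 30.0
```

Request:
apply_moves(moves=[[[0, 0, 0.001], 0], [[0, 0, 0], 0], [[0, 0, 0], 0], [[0, 0, 0], 0]])

```text
time_s: 41.82
tcp_pos: [0.5702, -0.0021, 0.0914]
ee_rot: [[0.026, -1.0, 0.0], [-1.0, -0.026, 0.0], [-0.0, -0.0, -1.0]]
wrist_force: [-0.5, 0.2, -1.7]
gripper_width: 0.455
gripper_force: 30.0
```

Request:
apply_moves(moves=[[[0, 0, 0.0005], 0], [[0, 0, 0], 0], [[0, 0, 0], 0], [[0, 0, 0], 0]])

```text
time_s: 42.15
tcp_pos: [0.5703, -0.0021, 0.0912]
ee_rot: [[0.026, -1.0, 0.0], [-1.0, -0.026, -0.0], [0.0, -0.0, -1.0]]
wrist_force: [-0.9, -0.7, 2.1]
gripper_width: 0.451
gripper_force: 30.0
```

Request:
apply_moves(moves=[[[0, 0, 0], 0], [[0, 0, 0], 0], [[0, 0, 0], 0], [[0, 0, 0], 0]], hand=0.06)

```text
time_s: 42.48
tcp_pos: [0.5702, -0.0021, 0.0907]
ee_rot: [[0.026, -1.0, -0.0], [-1.0, -0.026, 0.0], [-0.0, 0.0, -1.0]]
wrist_force: [0.5, -0.1, 0.3]
gripper_width: 0.651
gripper_force: 0.0
```

Request:
apply_moves(moves=[[[0, 0, -0.01], 0], [[0, 0, -0.03], 0], [[0, 0, -0.035], 0], [[0, 0, -0.035], 0], [[0, 0, -0.02], 0]])

```text
time_s: 42.9
tcp_pos: [0.5719, -0.0021, 0.2261]
ee_rot: [[0.027, -1.0, 0.007], [-1.0, -0.027, 0.0], [-0.0, -0.007, -1.0]]
wrist_force: [1.1, 0.1, 1.2]
gripper_width: 0.687
gripper_force: 0.0
```

Request:
apply_moves(moves=[[[-0.02, 0.004, 0], 0], [[-0.03, 0.007, 0], 0], [[-0.035, 0.0075, 0], 0], [[-0.035, 0.0075, 0], 0], [[-0.035, 0.0075, 0], 0]])

```text
time_s: 43.32
tcp_pos: [0.5321, 0.1531, 0.2219]
ee_rot: [[0.026, -1.0, 0.001], [-1.0, -0.026, 0.001], [-0.001, -0.001, -1.0]]
wrist_force: [0.1, -0.4, -0.4]
gripper_width: 0.687
gripper_force: 0.0
```

Request:
apply_moves(moves=[[[-0.035, 0.0075, 0], 0], [[-0.035, 0.0075, 0], 0], [[-0.035, 0.0075, 0], 0], [[-0.02, 0.004, 0], 0], [[0, 0, 0], 0]])

```text
time_s: 43.73
tcp_pos: [0.5022, 0.2799, 0.2215]
ee_rot: [[0.031, -1.0, 0.001], [-1.0, -0.031, 0.001], [-0.001, -0.001, -1.0]]
wrist_force: [0.2, 0.2, -0.1]
gripper_width: 0.693
gripper_force: 0.0
```

Request:
apply_moves(moves=[[[0, 0, 0], 0], [[0, 0, 0], 0], [[0, 0, 0], 0]])

```text
time_s: 43.98
tcp_pos: [0.5031, 0.2753, 0.2212]
ee_rot: [[0.025, -1.0, 0.0], [-1.0, -0.025, 0.0], [-0.0, -0.0, -1.0]]
wrist_force: [-0.7, -0.2, 0.2]
gripper_width: 0.69
gripper_force: 0.0
```

```bash
python3 look.py tin .5023 .276 .004 0.02 wrist; python3 look.py cone .589 .284 .004 0.02 wrist; python3 look.py bottle .57 -.003 .021 0 side,scene
```

```text
43.9833 [0.5031 0.2753 0.2212]
wrist 0.74 [0.5028 0.2764 0.0307] 0.043
44.0833 [0.5032 0.2751 0.2211]
wrist 0.9 [0.5883 0.2844 0.0701] 0.026
44.1833 [0.5031 0.2753 0.221 ]
side 0.65 [ 0.5691 -0.0054  0.0115] 0.078
scene 0.71 [ 5.706e-01 -2.000e-04  1.830e-02] 0.059
```

Request:
apply_moves(moves=[[[-0.001, 0, 0.02], 0], [[0, 0, 0.03], 0], [[0, 0, 0.035], 0], [[0, 0, 0.03], 0], [[0, 0, 0.015], 0]])

```text
time_s: 44.8
tcp_pos: [0.5009, 0.2756, 0.0869]
ee_rot: [[0.025, -1.0, -0.005], [-1.0, -0.025, -0.004], [0.004, 0.005, -1.0]]
wrist_force: [-0.5, -0.6, -0.4]
gripper_width: 0.689
gripper_force: 0.0
```

Request:
apply_moves(moves=[[[0, 0, 0.005], 0], [[0, 0, 0], 0], [[0, 0, 0], 0], [[0, 0, 0], 0], [[0, 0, 0], 0]])

```text
time_s: 45.22
tcp_pos: [0.5037, 0.2779, 0.0875]
ee_rot: [[0.026, -1.0, 0.003], [-1.0, -0.026, 0.002], [-0.002, -0.003, -1.0]]
wrist_force: [-0.8, 0.2, 0.2]
gripper_width: 0.686
gripper_force: 0.0
```

Request:
apply_moves(moves=[[[0, 0, 0], 0], [[0, 0, 0], 0], [[0, 0, 0], 0], [[0, 0, 0], 0], [[0, 0, 0], 0]], hand=0)

```text
time_s: 45.63
tcp_pos: [0.5029, 0.2772, 0.0861]
ee_rot: [[0.026, -1.0, 0.0], [-1.0, -0.026, 0.0], [-0.0, -0.0, -1.0]]
wrist_force: [-1.0, -0.4, 2.2]
gripper_width: 0.454
gripper_force: 29.9
```

Request:
apply_moves(moves=[[[0, 0, 0], 0], [[0, 0, 0], 0], [[0, 0, 0], 0]])

```text
time_s: 45.88
tcp_pos: [0.5029, 0.2773, 0.0861]
ee_rot: [[0.026, -1.0, 0.0], [-1.0, -0.026, 0.0], [-0.0, -0.0, -1.0]]
wrist_force: [-0.6, 0.4, 2.5]
gripper_width: 0.459
gripper_force: 29.9
```

Request:
apply_moves(moves=[[[0, 0, -0.015], 0], [[0, 0, -0.035], 0], [[0, 0, -0.04], 0], [[0, 0, -0.04], 0], [[0, 0, -0.04], 0]])

```text
time_s: 46.3
tcp_pos: [0.5022, 0.2767, 0.2568]
ee_rot: [[0.026, -1.0, -0.002], [-1.0, -0.026, -0.001], [0.001, 0.002, -1.0]]
wrist_force: [0.7, 1.0, -2.3]
gripper_width: 0.459
gripper_force: 29.9
```

Request:
apply_moves(moves=[[[0.015, -0.005, -0.01], 0], [[0.025, -0.009, 0], 0], [[0.035, -0.012, 0], 0], [[0.035, -0.012, 0], 0], [[0.035, -0.012, 0], 0]])

```text
time_s: 46.72
tcp_pos: [0.5564, 0.1323, 0.2651]
ee_rot: [[0.027, -1.0, -0.001], [-1.0, -0.027, 0.0], [-0.0, 0.001, -1.0]]
wrist_force: [0.8, 1.0, -1.4]
gripper_width: 0.461
gripper_force: 29.9
```

Request:
apply_moves(moves=[[[0.035, -0.012, 0], 0], [[0.035, -0.012, 0], 0], [[0.035, -0.012, 0], 0], [[0.035, -0.012, 0], 0], [[0.025, -0.009, 0], 0]])

```text
time_s: 47.13
tcp_pos: [0.618, -0.0326, 0.2647]
ee_rot: [[0.024, -1.0, -0.002], [-1.0, -0.024, -0.0], [0.0, 0.002, -1.0]]
wrist_force: [1.0, 1.0, -2.1]
gripper_width: 0.456
gripper_force: 29.9
```

Request:
apply_moves(moves=[[[0.02, -0.007, 0], 0], [[0.008, -0.003, 0], 0], [[0, 0, 0], 0], [[0, 0, 0], 0], [[0, 0, 0], 0]])

```text
time_s: 47.55
tcp_pos: [0.6282, -0.0566, 0.2655]
ee_rot: [[0.027, -1.0, -0.001], [-1.0, -0.027, 0.0], [-0.0, 0.001, -1.0]]
wrist_force: [-0.5, 1.4, -1.8]
gripper_width: 0.456
gripper_force: 29.9
```

Request:
apply_moves(moves=[[[0, 0, 0], 0], [[0, 0, 0], 0]])

```text
time_s: 47.72
tcp_pos: [0.6284, -0.0564, 0.2661]
ee_rot: [[0.028, -1.0, 0.0], [-1.0, -0.028, 0.0], [-0.0, -0.0, -1.0]]
wrist_force: [-0.6, 0.6, -2.6]
gripper_width: 0.457
gripper_force: 29.9
```

Down .163 to contact at about .103.

Request:
apply_moves(moves=[[[0.001, 0, 0.02], 0], [[0, 0, 0.03], 0], [[0, 0, 0.035], 0], [[0, 0, 0.035], 0], [[0, 0, 0.02], 0]])

```text
time_s: 48.13
tcp_pos: [0.6262, -0.0577, 0.122]
ee_rot: [[0.027, -1.0, -0.006], [-1.0, -0.027, 0.0], [-0.001, 0.006, -1.0]]
wrist_force: [-0.3, -0.1, -3.0]
gripper_width: 0.457
gripper_force: 29.9
```

Request:
apply_moves(moves=[[[0, 0, 0.01], 0], [[0, 0, 0.003], 0], [[0, 0, 0], 0], [[0, 0, 0], 0], [[0, 0, 0], 0]])

```text
time_s: 48.55
tcp_pos: [0.6301, -0.0584, 0.1151]
ee_rot: [[0.027, -1.0, 0.004], [-1.0, -0.027, 0.0], [-0.0, -0.004, -1.0]]
wrist_force: [0.8, 0.3, -2.5]
gripper_width: 0.461
gripper_force: 29.9
```

Request:
apply_moves(moves=[[[0, 0, 0.001], 0], [[0, 0, 0.001], 0], [[0, 0, 0], 0], [[0, 0, 0], 0], [[0, 0, 0], 0]])

```text
time_s: 48.97
tcp_pos: [0.6287, -0.0586, 0.111]
ee_rot: [[0.026, -1.0, 0.0], [-1.0, -0.026, 0.0], [-0.0, -0.0, -1.0]]
wrist_force: [0.2, 0.2, -1.7]
gripper_width: 0.455
gripper_force: 29.9
```

Request:
apply_moves(moves=[[[0, 0, 0.004], 0], [[0, 0, 0.002], 0], [[0, 0, 0], 0], [[0, 0, 0], 0], [[0, 0, 0], 0]])

```text
time_s: 49.38
tcp_pos: [0.6287, -0.0586, 0.1047]
ee_rot: [[0.026, -1.0, -0.0], [-1.0, -0.026, -0.0], [0.0, 0.0, -1.0]]
wrist_force: [0.1, 0.3, -1.6]
gripper_width: 0.456
gripper_force: 29.9
```

Request:
apply_moves(moves=[[[0, 0, 0.001], 0], [[0, 0, 0], 0], [[0, 0, 0], 0], [[0, 0, 0], 0]])

```text
time_s: 49.72
tcp_pos: [0.6287, -0.0586, 0.1039]
ee_rot: [[0.026, -1.0, 0.0], [-1.0, -0.026, -0.0], [0.0, -0.0, -1.0]]
wrist_force: [0.2, 0.4, -1.5]
gripper_width: 0.459
gripper_force: 29.9
```

Request:
apply_moves(moves=[[[0, 0, 0.001], 0], [[0, 0, 0], 0], [[0, 0, 0], 0], [[0, 0, 0], 0]])

```text
time_s: 50.05
tcp_pos: [0.6289, -0.0587, 0.1031]
ee_rot: [[0.026, -1.0, 0.001], [-1.0, -0.026, -0.0], [0.0, -0.001, -1.0]]
wrist_force: [0.1, -0.2, -1.0]
gripper_width: 0.459
gripper_force: 29.9
```

Request:
apply_moves(moves=[[[0, 0, 0.0005], 0], [[0, 0, 0], 0], [[0, 0, 0], 0]])

```text
time_s: 50.3
tcp_pos: [0.6289, -0.0587, 0.1031]
ee_rot: [[0.026, -1.0, 0.001], [-1.0, -0.026, -0.0], [0.0, -0.001, -1.0]]
wrist_force: [-1.0, -0.2, 4.2]
gripper_width: 0.459
gripper_force: 29.9
```

Request:
apply_moves(moves=[[[0, 0, 0], 0], [[0, 0, 0], 0], [[0, 0, 0], 0], [[0, 0, 0], 0]], hand=0.06)

```text
time_s: 50.63
tcp_pos: [0.6286, -0.0586, 0.1019]
ee_rot: [[0.026, -1.0, -0.0], [-1.0, -0.026, 0.0], [-0.0, 0.0, -1.0]]
wrist_force: [0.2, -0.2, 0.5]
gripper_width: 0.647
gripper_force: 0.0
```

Request:
apply_moves(moves=[[[0, 0, -0.01], 0], [[0, 0, -0.03], 0], [[0, 0, -0.035], 0], [[0, 0, -0.03], 0], [[0, 0, -0.02], 0]])

```text
time_s: 51.05
tcp_pos: [0.63, -0.0588, 0.232]
ee_rot: [[0.027, -1.0, 0.006], [-1.0, -0.027, -0.0], [0.001, -0.006, -1.0]]
wrist_force: [0.2, -0.3, -0.4]
gripper_width: 0.689
gripper_force: 0.0
```

Request:
apply_moves(moves=[[[-0.02, 0.002, 0], 0], [[-0.03, 0.003, 0], 0], [[-0.035, 0.003, 0], 0], [[-0.035, 0.003, 0], 0], [[-0.035, 0.003, 0], 0]])

```text
time_s: 51.47
tcp_pos: [0.6103, 0.0972, 0.2283]
ee_rot: [[0.026, -1.0, 0.001], [-1.0, -0.026, 0.0], [-0.0, -0.001, -1.0]]
wrist_force: [1.0, 0.2, 0.3]
gripper_width: 0.691
gripper_force: 0.0
```

Request:
apply_moves(moves=[[[-0.035, 0.003, 0], 0], [[-0.035, 0.003, 0], 0], [[-0.035, 0.003, 0], 0], [[-0.035, 0.003, 0], 0], [[-0.03, 0.003, 0], 0]])

```text
time_s: 51.88
tcp_pos: [0.5908, 0.2678, 0.2282]
ee_rot: [[0.027, -1.0, 0.001], [-1.0, -0.027, 0.001], [-0.001, -0.001, -1.0]]
wrist_force: [-0.4, 0.5, -0.2]
gripper_width: 0.687
gripper_force: 0.0
```

Request:
apply_moves(moves=[[[-0.018, 0.002, 0], 0], [[0, 0, 0], 0], [[0, 0, 0], 0], [[0, 0, 0], 0], [[0, 0, 0], 0]])

```text
time_s: 52.3
tcp_pos: [0.589, 0.2821, 0.2276]
ee_rot: [[0.025, -1.0, 0.0], [-1.0, -0.025, -0.0], [0.0, -0.0, -1.0]]
wrist_force: [-0.3, 0.2, 0.3]
gripper_width: 0.691
gripper_force: 0.0
```

```bash
python3 look.py cone .5885 .284 .004 0.02 wrist; python3 look.py tin .629 -.059 .021 0.02 side,scene
```

```text
52.3 [0.589  0.2821 0.2276]
wrist 0.84 [0.5879 0.2843 0.1234] 0.032
52.4 [0.589  0.2822 0.2277]
side 0.85 [ 0.6261 -0.0602  0.1117] 0.061
scene 0.95 [ 0.6276 -0.0571  0.0682] 0.114
```

Request:
apply_moves(moves=[[[-0.002, 0, 0.02], 0], [[0, 0, 0.03], 0], [[0, 0, 0.03], 0], [[0, 0, 0.022], 0], [[0, 0, 0.01], 0]])

```text
time_s: 53.02
tcp_pos: [0.5869, 0.2841, 0.1115]
ee_rot: [[0.025, -1.0, -0.005], [-1.0, -0.025, -0.003], [0.003, 0.005, -1.0]]
wrist_force: [-0.1, -1.2, -0.8]
gripper_width: 0.687
gripper_force: 0.0
```

Request:
apply_moves(moves=[[[0, 0, 0.003], 0], [[0, 0, 0], 0], [[0, 0, 0], 0], [[0, 0, 0], 0], [[0, 0, 0], 0]])

```text
time_s: 53.43
tcp_pos: [0.5894, 0.286, 0.1141]
ee_rot: [[0.026, -1.0, 0.003], [-1.0, -0.026, 0.002], [-0.002, -0.003, -1.0]]
wrist_force: [-0.4, -0.3, -0.3]
gripper_width: 0.696
gripper_force: 0.0
```

Request:
apply_moves(moves=[[[0, 0, 0], 0], [[0, 0, 0], 0], [[0, 0, 0], 0], [[0, 0, 0], 0], [[0, 0, 0], 0]], hand=0)

```text
time_s: 53.85
tcp_pos: [0.5886, 0.2854, 0.1124]
ee_rot: [[0.026, -1.0, -0.0], [-1.0, -0.026, 0.0], [-0.0, 0.0, -1.0]]
wrist_force: [-0.0, 0.3, 0.2]
gripper_width: 0.397
gripper_force: 0.0
```

Request:
apply_moves(moves=[[[0, 0, 0], 0], [[0, 0, 0], 0], [[0, 0, 0], 0], [[0, 0, 0], 0]])

```text
time_s: 54.18
tcp_pos: [0.5885, 0.2854, 0.1122]
ee_rot: [[0.026, -1.0, -0.0], [-1.0, -0.026, -0.0], [0.0, 0.0, -1.0]]
wrist_force: [-0.3, -0.6, -0.7]
gripper_width: 0.246
gripper_force: 30.0
```

Request:
apply_moves(moves=[[[0, 0, -0.015], 0], [[0, 0, -0.035], 0], [[0, 0, -0.04], 0], [[0, 0, -0.04], 0], [[0, 0, -0.04], 0]])

```text
time_s: 54.6
tcp_pos: [0.5882, 0.2851, 0.2837]
ee_rot: [[0.026, -1.0, -0.001], [-1.0, -0.026, -0.001], [0.001, 0.001, -1.0]]
wrist_force: [1.0, 0.2, -1.3]
gripper_width: 0.242
gripper_force: 30.0
```

Request:
apply_moves(moves=[[[0.015, -0.002, -0.01], 0], [[0.025, -0.0035, 0], 0], [[0.03, -0.0045, 0], 0], [[0.03, -0.0045, 0], 0], [[0.03, -0.0045, 0], 0]])

```text
time_s: 55.02
tcp_pos: [0.6108, 0.1548, 0.2918]
ee_rot: [[0.027, -1.0, -0.001], [-1.0, -0.027, 0.0], [-0.0, 0.001, -1.0]]
wrist_force: [0.3, -0.1, -1.5]
gripper_width: 0.246
gripper_force: 30.0
```

Request:
apply_moves(moves=[[[0.03, -0.004, 0], 0], [[0.03, -0.004, 0], 0], [[0.025, -0.003, 0], 0], [[0.012, -0.0015, 0], 0], [[0, 0, 0], 0]])

```text
time_s: 55.43
tcp_pos: [0.6261, 0.0568, 0.2918]
ee_rot: [[0.023, -1.0, -0.001], [-1.0, -0.023, -0.0], [0.0, 0.001, -1.0]]
wrist_force: [0.1, 0.4, -1.2]
gripper_width: 0.244
gripper_force: 30.0
```

Request:
apply_moves(moves=[[[0, 0, 0], 0], [[0, 0, 0], 0], [[0, 0, 0], 0]])

```text
time_s: 55.68
tcp_pos: [0.626, 0.0605, 0.2921]
ee_rot: [[0.028, -1.0, -0.0], [-1.0, -0.028, 0.0], [-0.0, 0.0, -1.0]]
wrist_force: [-0.3, -0.4, -1.5]
gripper_width: 0.243
gripper_force: 30.0
```

Down .163 to contact at about .129.

Request:
apply_moves(moves=[[[0, 0, 0.02], 0], [[0, 0, 0.03], 0], [[0, 0, 0.035], 0], [[0, 0, 0.035], 0], [[0, 0, 0.02], 0]])

```text
time_s: 56.1
tcp_pos: [0.6237, 0.0603, 0.1481]
ee_rot: [[0.027, -1.0, -0.006], [-1.0, -0.027, -0.001], [0.0, 0.006, -1.0]]
wrist_force: [-0.8, 0.2, -2.4]
gripper_width: 0.247
gripper_force: 30.0
```

Request:
apply_moves(moves=[[[0, 0, 0.01], 0], [[0, 0, 0.003], 0], [[0, 0, 0], 0], [[0, 0, 0], 0], [[0, 0, 0], 0]])

```text
time_s: 56.52
tcp_pos: [0.6274, 0.0599, 0.1415]
ee_rot: [[0.027, -1.0, 0.004], [-1.0, -0.027, 0.001], [-0.001, -0.004, -1.0]]
wrist_force: [0.6, 0.2, -1.0]
gripper_width: 0.247
gripper_force: 30.0
```

Request:
apply_moves(moves=[[[0, 0, 0.002], 0], [[0, 0, 0.001], 0], [[0, 0, 0], 0], [[0, 0, 0], 0], [[0, 0, 0], 0]])

```text
time_s: 56.93
tcp_pos: [0.6261, 0.0593, 0.1365]
ee_rot: [[0.026, -1.0, 0.0], [-1.0, -0.026, 0.0], [-0.0, -0.0, -1.0]]
wrist_force: [0.1, -0.8, -0.7]
gripper_width: 0.242
gripper_force: 30.0
```

Request:
apply_moves(moves=[[[0, 0, 0.004], 0], [[0, 0, 0.002], 0], [[0, 0, 0], 0], [[0, 0, 0], 0], [[0, 0, 0], 0]])

```text
time_s: 57.35
tcp_pos: [0.6261, 0.0593, 0.1303]
ee_rot: [[0.026, -1.0, -0.0], [-1.0, -0.026, -0.0], [0.0, 0.0, -1.0]]
wrist_force: [0.6, -0.0, -1.8]
gripper_width: 0.241
gripper_force: 30.0
```

Request:
apply_moves(moves=[[[0, 0, 0.001], 0], [[0, 0, 0], 0], [[0, 0, 0], 0], [[0, 0, 0], 0]])

```text
time_s: 57.68
tcp_pos: [0.6261, 0.0594, 0.1294]
ee_rot: [[0.026, -1.0, 0.0], [-1.0, -0.026, 0.0], [-0.0, -0.0, -1.0]]
wrist_force: [0.2, -0.1, -1.1]
gripper_width: 0.242
gripper_force: 30.0
```

Request:
apply_moves(moves=[[[0, 0, 0.0005], 0], [[0, 0, 0], 0], [[0, 0, 0], 0], [[0, 0, 0], 0]])

```text
time_s: 58.02
tcp_pos: [0.6262, 0.0594, 0.1292]
ee_rot: [[0.026, -1.0, 0.0], [-1.0, -0.026, 0.0], [-0.0, -0.0, -1.0]]
wrist_force: [-0.7, -0.2, -0.1]
gripper_width: 0.245
gripper_force: 30.0
```

Touching; release, lift, back off to look.

Request:
apply_moves(moves=[[[0, 0, 0], 0], [[0, 0, 0], 0], [[0, 0, 0], 0], [[0, 0, 0], 0], [[0, 0, 0], 0]], hand=0.06)

```text
time_s: 58.43
tcp_pos: [0.6261, 0.0594, 0.1288]
ee_rot: [[0.026, -1.0, 0.0], [-1.0, -0.026, 0.0], [-0.0, -0.0, -1.0]]
wrist_force: [0.1, 0.7, -0.1]
gripper_width: 0.538
gripper_force: 0.0
```

Request:
apply_moves(moves=[[[0, 0, -0.005], 0], [[0, 0, -0.025], 0], [[0, 0, -0.035], 0], [[0, 0, -0.035], 0], [[0, 0, -0.035], 0]])

```text
time_s: 58.85
tcp_pos: [0.6258, 0.0592, 0.2658]
ee_rot: [[0.026, -1.0, 0.0], [-1.0, -0.026, -0.0], [0.0, -0.0, -1.0]]
wrist_force: [1.4, -0.7, -0.2]
gripper_width: 0.689
gripper_force: 0.0
```

Request:
apply_moves(moves=[[[0.02, 0.01, 0], 0], [[0.03, 0.01, 0], 0], [[0.01, 0, 0], 0], [[0, 0, 0], 0], [[0, 0, 0], 0]])

```text
time_s: 59.27
tcp_pos: [0.6077, -0.0015, 0.2641]
ee_rot: [[0.025, -1.0, 0.0], [-1.0, -0.025, 0.0], [-0.0, -0.0, -1.0]]
wrist_force: [0.2, 0.4, -0.0]
gripper_width: 0.688
gripper_force: 0.0
```

Request:
apply_moves(moves=[[[0, 0, 0], 0], [[0, 0, 0], 0], [[0, 0, 0], 0]])

```text
time_s: 59.52
tcp_pos: [0.6079, -0.0004, 0.2635]
ee_rot: [[0.027, -1.0, -0.001], [-1.0, -0.027, -0.0], [0.0, 0.001, -1.0]]
wrist_force: [0.3, -0.1, 0.2]
gripper_width: 0.69
gripper_force: 0.0
```

```bash
python3 look.py bottle .57 -.002 .021 0 wrist;python3 look.py tin .629 -.059 .021 0 wrist;python3 look.py cone .626 .058 .021 0 wrist,side;python3 look.py weight .511 -.278 .034 0 side; python3 -c "
import cv2,numpy as np
a=cv2.imread('pics/wrist_last.png');b=cv2.imread('pics/side_last.png')
cv2.imwrite('pics/c4.png',cv2.resize(np.hstack([a,b]),(800,300)))"
```

```text
59.5167 [ 6.079e-01 -4.000e-04  2.635e-01]
wrist 0.93 [ 0.5712 -0.0029 -0.0278] 0.037
59.6167 [ 6.078e-01 -5.000e-04  2.636e-01]
wrist 0.8 [ 0.6287 -0.0593  0.0332] 0.04
59.7167 [ 0.6077 -0.0007  0.2637]
wrist 0.65 [0.6261 0.0581 0.054 ] 0.072
side 0.56 [ 0.6241  0.0563 -0.0504] 0.308
59.9167 [ 0.6077 -0.001   0.2638]
side 0.63 [ 0.5099 -0.2788  0.0361] 0.048
```

View pics/c4.png

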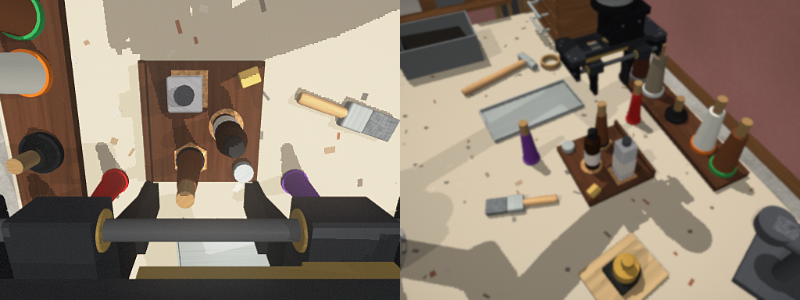

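The picture shows the bottle (592,160), tin (625,158) and cone (602,140) back on their pads within 2 mm, the weight centred on the heel (626,265), and the tray empty. I hand in.

```bash
python3 -c "
from station import r
print(r.finish_job())"
```

```text
the job is handed in; nothing more can be done
None
```

The job is handed in after about 60 s of the 147 s: by the last images the weight stands centred on the heel and the bottle, tin and cone are back on their own pads, all measured within about 2 mm; the hand-in returned no verdict.

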